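Clear the weld samples, fit the laser gun's nozzle and wire tip, put the samples back

ROBOT

A 6-joint arm with a two-finger parallel gripper is mounted at the origin on the work surface. World frame = base frame: x ahead of the robot, y to its left, z up, the work surface at z = 0. Lengths are in m, angles in rad, forces in N, time in s.
With the tool pointing down it reaches from about 0.375 to 0.9 m from the base axis. Payload 3.1 kg.
Tool frame: the origin (TCP) lies midway between the tips of the shut fingers; the grasp point (between the pads) lies robot.pinch_z behind it (robot.pinch_z is the distance from the TCP to the grasp point, in m); z points along the fingers, y is the line along which they close (so a half turn about z gives the same grasp; the last joint's range is limited). The gripper opens to 87 mm and grips with 3 to 60 N. Pads are 19 mm wide; open, the fingers measure 117 mm over their backs; the gripper's body (75 mm by 190 mm) begins 51 mm behind the grasp point.
Start: joints at [-1.319, 0.527, 1.433, -0, 1.181, -0.178], TCP at [0.26, -0.568, 0.183] pointing down, gripper open.
Joint ranges: [-3.08, 3.08], [-0.75, 2.2], [0.22, 2.44], [-1.43, 4.57], [0, 2.65], [-2.85, 2.85]. Speed limits (rad/s): [2.79, 2.79, 3.14, 3.14, 3.14, 3.14].

INTERFACE

Orientations are given as a unit quaternion [w, x, y, z].
In Python, from cell import robot, cams gives the robot as it stands.
- The arm moves only by the tool servo_tool, never from a script. Its arguments are lists of equal length, an entry for each row: "delta_pos": the shift along the tool's x, y, z in mm, a list of three; "twist": the turn about the tool's z in degrees; "gripper": the opening, from -1 (shut) to 1 (fully open). In form: {"delta_pos": [[x, y, z], ...], "twist": [twist, ...], "gripper": [gripper, ...]}. A call has 1 to 5 rows; each row is the pose to reach, as a shift and turn from the pose commanded when the call began, along the tool's axes at that moment; what a row does not reach only later rows make up. A row lasts 1/10 s, in which the tool goes at most 50 mm and 8.59 degrees, less where a joint would pass 70% of its speed; a pose out of reach is approached as far as the arm can. A call with a gripper value outside its range is refused whole. The fingers move at their own pace and stop on an object; the grip force is fixed at half the most. Time passes only in rows, so rows that repeat a pose let the fingers close. It gives the time, the measured TCP pose, the force, the opening and the grip force at its end, in the units of the state.
- robot.observe(): the state, without advancing time (a new reading comes with each control period).
- cams.snapshot(name): name is "scene" or "top" or "wrist"; returns the picture (384x512x3 uint8, red, green, blue); there is no depth.
- cams.camera_info(name): a dict with "vertical_fov" (degrees; the focal length in pixels is half the picture's height over the tangent of half this angle, whatever the lens; pixels are square), "cx", "cy" (the principal point, pixels), "R" (3x3) and "t" (3): a world point X has camera coordinates R X + t; the wrist camera has in their place "mount" (4x4, takes a point from camera to tool coordinates, whose origin is the TCP and whose axes are the flange's). Camera axes: x right, y down, z forward; pixel columns grow to the right and rows downward; lengths in m; the calibration is good to about 2 mm. The wrist camera is an equidistant fisheye: a pixel r from the principal point sees the ray r / f radians off the axis. A picture is of the moment at which its call begins: read the wrist's pose just before it. camera_info takes no time and is no camera call.
- robot.sign_off(): hands the job in; it is judged then, once.
The state is a dict: "time_s": time; "q": joint angles; "qd": joint speeds; "joint_torque": joint torques, N m; "tool_pos": TCP position; "orientation": TCP orientation; "ft_force": force on the tool from outside, world axes, zero at the start; "torque": the same for the moment, N m; "finger_gap": opening from 0.0 (shut) to 1.0 (fully open); "grip_force": force on a finger pad.
Only numpy, scipy, OpenCV 4.12 (cv2) and the standard library are available. Lean on these libraries where they do the work, as an engineer would, in place of code of your own. Each camera call takes 0.05 s, during which the arm holds its last target. There are 200 camera calls.

TASK

The brass nozzle and the copper wire tip are walled in by the two tall weld samples that stand in the sheet-steel channel. Stand both samples upright on the white mat, then press first the nozzle down onto the gun's thick tapered spigot and then the wire tip onto its thin one, each fully home with a firm push of about 10 N and then released. Finally stand each sample back upright on the very spot in the channel where it was at the start, and leave the bystanding flat coupon and the jar alone.

Things in the scene. Friction and masses are not known exactly. Their poses are not given: they have to be found in the camera images.
- nozzle: Loose brass laser nozzle, 58 mm tall, 60-130 g, the larger turned part, stands tip up. Origin: centre of its open underside, z up. Skirt 29 mm wide at the foot, 18 mm at height 26 mm; cylindrical grip band 24 mm wide at height 26-44 mm; cone to a 7 mm tip. Tapered bore open below: 23 mm at the mouth, 12 mm at depth 26 mm.
- wire_tip: Loose copper wire-feed tip, 56 mm tall, 50 g, slimmer than the nozzle, stands tip up. Origin: centre of its open underside, z up. Skirt 21 mm wide at the foot, 12 mm at height 24 mm; cylindrical grip band 17 mm wide at height 24-44 mm; then a thin 8 mm end. Tapered bore open below: 16 mm at the mouth, 7 mm at depth 24 mm.
- square_tube: Weld sample: upright square steel tube, 40 x 40 x 100 mm, closed by flat welded end caps, loose, 0.25-0.46 kg, dark weld bead round it at height 32 mm. Origin: centre of its underside; x, y square to its faces and within 0.05 rad of the channel's at the start.
- round_tube: Weld sample: upright round steel tube, 42 mm across, 100 mm tall, closed by flat welded end caps, loose, 0.22-0.4 kg, dark weld bead round it at height 32 mm. Origin: centre of its underside, z up.
- rack: Fixed sheet-steel channel: 230 mm long (y), 72 mm wide (x), floor 4 mm thick, lips 30 mm high along both long sides, 64 mm clear between, ends open. Origin: centre of underside, on the bench. At the start a row stands on its middle line within 3 mm: samples at y = 76 and -76 mm, nozzle and wire tip at 30 and -30 mm, each pair either way round.
- mat: White plastic mat, 180 x 180 mm, 4 mm thick, fixed on the bench on one side of the channel (either side): the side area for both samples. Origin: centre of its underside; x, y along its edges.
- barrel: Thick tapered steel spigot, pointing up from the fixed laser gun head on the other side of the channel; takes the nozzle. Origin: centre of its root, 122 mm above the bench, z up. 24 mm wide at the root, 16 mm at height 20, 9 mm at its end at 24 mm. The nozzle wedges with its underside about 3 mm above the origin. Handle on its +x side; y sides clear for fingers.
- wire_guide: Thin tapered steel spigot, pointing up from the same gun, 65 mm to the -x side of the thick one; takes the wire tip. Origin: centre of its root, 122 mm above the bench, z up. 17 mm wide at the root, 10 mm at height 19, 5 mm at its end at 23 mm. The wire tip wedges with its underside about 3 mm above the origin. y sides clear for fingers.
- coupon: Bystander: flat steel weld coupon, 60 x 140 x 6 mm, lying loose on the bench beyond the channel. Origin: centre of its underside.
- jar: Bystander: clear jar with a black lid, 60 mm across, 70 mm tall, standing loose on the bench beyond the channel. Origin: centre of its underside.
Things that resemble listed ones, but are neither listed nor needed, are in the scene too. Leave any black, green or turquoise look-alike of the nozzle alone.

How it is judged:
On the way, in this order (a step that is already met when the one before it is completed fails the run):
1. both samples stand upright and released on the white mat (x of square_tube in the frame of mat between -0.08 and 0.08 m and y of square_tube in the frame of mat between -0.08 and 0.08 m and z of square_tube in the frame of mat between -0.002 and 0.01 m and angle between each of square_tube, round_tube's own z axis and vertical below 0.1 rad and contact force between each of square_tube, round_tube and the fingers below 0.2 N and linear speed of each of square_tube, round_tube below 0.03 m/s and x of round_tube in the frame of mat between -0.08 and 0.08 m and y of round_tube in the frame of mat between -0.08 and 0.08 m and z of round_tube in the frame of mat between -0.002 and 0.01 m), for 0.2 s.
2. the nozzle is pressed home on the thick spigot with a firm push (over 7 N between them) (horizontal distance between nozzle and barrel below 0.004 m and z of nozzle in the frame of barrel below 0.006 m and angle between nozzle's own z axis and vertical below 0.1 rad and contact force between nozzle and barrel above 7 N), for 0.05 s.
3. then the wire tip is pressed home on the thin spigot with a firm push (over 7 N between them) (horizontal distance between wire_tip and wire_guide below 0.004 m and z of wire_tip in the frame of wire_guide below 0.006 m and angle between wire_tip's own z axis and vertical below 0.1 rad and contact force between wire_tip and wire_guide above 7 N), for 0.05 s.
4. both samples are back upright where they stood, released (distance of each of square_tube, round_tube from where it was at the start of the episode below 0.015 m and angle between each of square_tube, round_tube's own z axis and vertical below 0.1 rad and contact force between each of square_tube, round_tube and the fingers below 0.2 N and linear speed of each of square_tube, round_tube below 0.03 m/s), for 0.2 s.
At the end, for the whole second after the job is handed in: Nozzle on the thick and wire tip on the thin spigot, each within 4 mm of its axis, underside less than 6 mm above the spigot's root, tilted less than 0.1 rad; each sample within 15 mm of where it stood at the start, tilted less than 0.1 rad; everything released and at rest (all of step 4 and horizontal distance between nozzle and barrel below 0.004 m and z of nozzle in the frame of barrel below 0.006 m and angle between each of nozzle, wire_tip's own z axis and vertical below 0.1 rad and horizontal distance between wire_tip and wire_guide below 0.004 m and z of wire_tip in the frame of wire_guide below 0.006 m and linear speed of each of nozzle, wire_tip below 0.03 m/s); the robot touches nothing.
It fails at once if the coupon or the jar is moved more than 30 mm (distance of any of coupon, jar from where it was at the start of the episode above 0.03 m).
It fails at once if a sample is tipped over (angle between any of square_tube, round_tube's own z axis and vertical above 0.7 rad).
It also fails if it takes over 141 s, if anything falls off the work surface, if the arm or the gripper's body presses on something with over 40 N, if the wrist force passes 120 N, or if a joint passes its speed limit or range.

## Working session

There is one attempt and no reset: what is moved stays moved. The work goes in short steps, Python scripts to look and compute and a tool call to move; the robot and the scene stay as the last step left them, time stands still between calls to the robot, and variables do not carry over. Pictures are saved under pics/ and viewed, at most 14 in all, crops included, and the job is handed in when it is done.

Besides the shell and the picture viewer there is one more tool, called after "Request:" in YAML: its name, and indented under it one key for each argument. servo_tool: Moves the arm, as the interface text tells. Its arguments: {"type":"object","properties":{"delta_pos":{"type":"array","items":{"type":"array","items":{"type":"number"}}},"twist":{"type":"array","items":{"type":"number"}},"gripper":{"type":"array","items":{"type":"number"}}},"required":["delta_pos","twist","gripper"]}

```bash
ls; mkdir -p pics
python3 - <<'E'
from cell import robot,cams
import cv2
s=robot.observe(); print(s, robot.pinch_z)
for n in ("scene","top","wrist"):
    cv2.imwrite(f"pics/{n}0.png",cams.snapshot(n)[:,:,::-1]); print(n,cams.camera_info(n))
E
```

```text
pics
{'time_s': 0.0, 'q': array([-1.31949273e+00,  5.28486885e-01,  1.43390724e+00, -1.20384336e-05,
        1.18137864e+00, -1.78539440e-01]), 'qd': array([ 0.00096634, -0.00107063,  0.00080995, -0.00135844, -0.00063945,
       -0.00224888]), 'joint_torque': array([-5.63439007e-04, -4.40042174e+01, -1.76595801e+01,  6.32773759e-02,
        5.83300937e-02, -1.82846184e-04]), 'tool_pos': array([ 0.26024917, -0.56733883,  0.18185742]), 'orientation': array([-1.08913347e-03,  9.76992066e-01,  2.13272867e-01, -4.52121856e-05]), 'ft_force': array([-0.53251452, -0.37072573, -0.36042016]), 'torque': array([ 0.04930899, -0.00117978,  0.02474854]), 'grip_force': 0.0, 'finger_gap': 1.0027421000793957} 0.0187
scene {'vertical_fov': 55.06483849153643, 'cx': 251.48117078155502, 'cy': 187.8278778846301, 'R': array([[-0.03114501,  0.99945225, -0.01118909],
       [ 0.64538436,  0.01156094, -0.7637705 ],
       [-0.76322278, -0.0310089 , -0.64539091]]), 't': array([-0.00652833, -0.25079861,  1.2731329 ])}
top {'vertical_fov': 43.081046714803875, 'cx': 254.40584154026473, 'cy': 195.09201287676143, 'R': array([[-1.02127017e-02, -9.99947738e-01,  4.70901185e-04],
       [-9.93028371e-01,  1.00867255e-02, -1.17443235e-01],
       [ 1.17432347e-01, -1.66703096e-03, -9.93079486e-01]]), 't': array([-0.0085136 ,  0.5389362 ,  1.29470698])}
wrist {'vertical_fov': 65.70646984690485, 'cx': 258.0500008127587, 'cy': 195.2184904073804, 'mount': array([[ 7.62082871e-04, -9.70471120e-01, -2.41216138e-01,
         6.58485500e-02],
       [ 9.99999668e-01,  6.69666184e-04,  4.65105393e-04,
        -3.01601702e-04],
       [-2.89837061e-04, -2.41216412e-01,  9.70471307e-01,
        -2.01118847e-01],
       [ 0.00000000e+00,  0.00000000e+00,  0.00000000e+00,
         1.00000000e+00]])}
```

Run:
```python
import cv2,numpy as np
for n in ("scene","top"):
    im=cv2.imread(f"pics/{n}0.png"); cv2.imwrite(f"pics/{n}0b.png",cv2.resize(im,(768,576),interpolation=cv2.INTER_CUBIC))
```

```text
(no output)
```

View pics/scene0b.png

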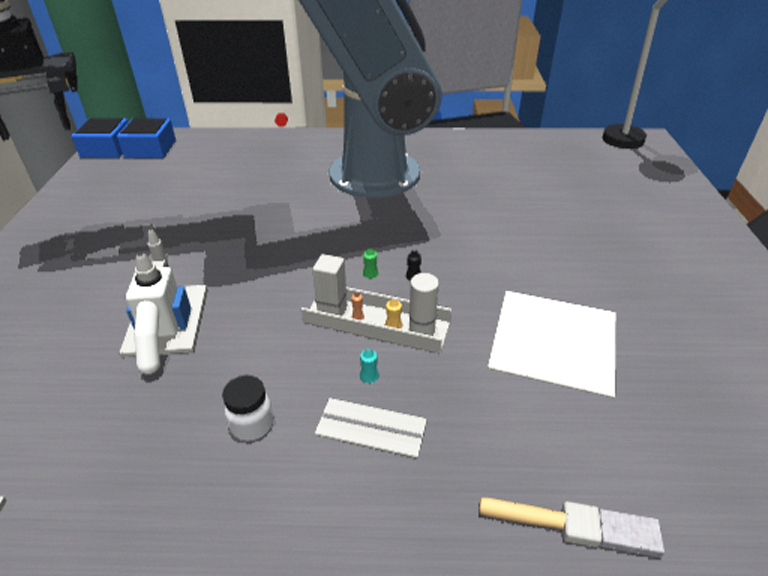

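View pics/top0b.png

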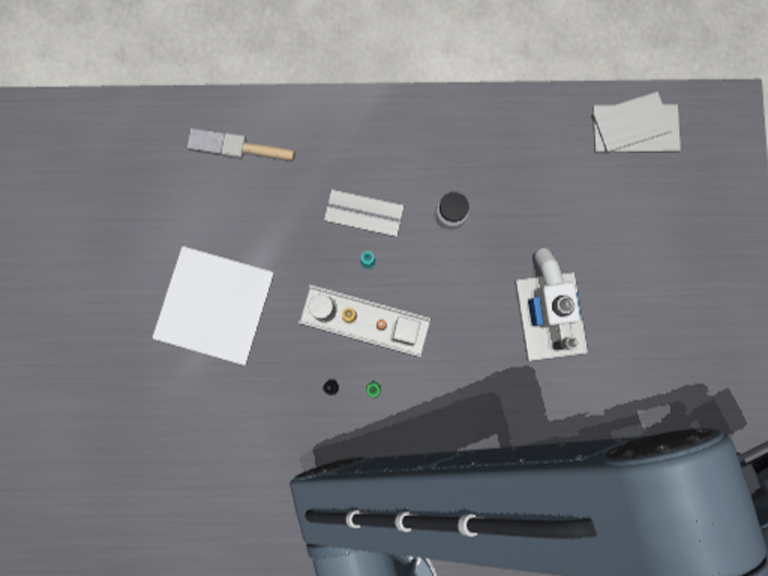

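The scene view shows, left to right, the square tube (330,285), wire tip (357,305), nozzle (394,313) and round tube (424,305). The mat is on the +y side and the gun on the -y side. The top view agrees: round tube (320,307), nozzle (349,315), tip (381,325), square tube (406,328), spigots (564,305) and (571,343).

```bash
cat > h.py <<'E'
import numpy as np, cv2
from cell import robot,cams
from scipy.spatial.transform import Rotation
def ray(n,px):
    i=cams.camera_info(n); f=192/np.tan(np.radians(i["vertical_fov"])/2)
    d=np.array([(px[0]-i["cx"])/f,(px[1]-i["cy"])/f,1.]); R=np.array(i["R"])
    return -R.T@np.array(i["t"]), R.T@d/np.linalg.norm(d)
def wray(px,s):
    i=cams.camera_info("wrist"); f=192/np.tan(np.radians(i["vertical_fov"])/2)
    v=np.array([px[0]-i["cx"],px[1]-i["cy"]]); r=np.hypot(*v)+1e-9
    d=np.r_[v/r*np.sin(r/f),np.cos(r/f)]; M=np.array(i["mount"])
    Q=Rotation.from_quat(s["orientation"],scalar_first=True).as_matrix()
    return Q@M[:3,3]+s["tool_pos"], Q@M[:3,:3]@d
def plane(r,z): return r[0]+r[1]*(z-r[0][2])/r[1][2]
def tri(*rs):
    A=sum(np.eye(3)-np.outer(d,d) for o,d in rs); b=sum((np.eye(3)-np.outer(d,d))@o for o,d in rs)
    X=np.linalg.solve(A,b); return X, [np.linalg.norm((np.eye(3)-np.outer(d,d))@(X-o)) for o,d in rs]
E
python3 - <<'E'
import cv2,numpy as np
s=cv2.imread("pics/scene0.png");t=cv2.imread("pics/top0.png")
c=lambda im,x,y,w,h:cv2.resize(im[y:y+h,x:x+w],(400,300),interpolation=cv2.INTER_NEAREST)
m=np.vstack([np.hstack([c(s,200,160,104,78),c(s,75,145,80,60)]),np.hstack([c(t,196,185,96,72),c(t,340,180,64,48)])])
cv2.imwrite("pics/m.png",m)
E
```

```text
(no output)
```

View pics/m.png

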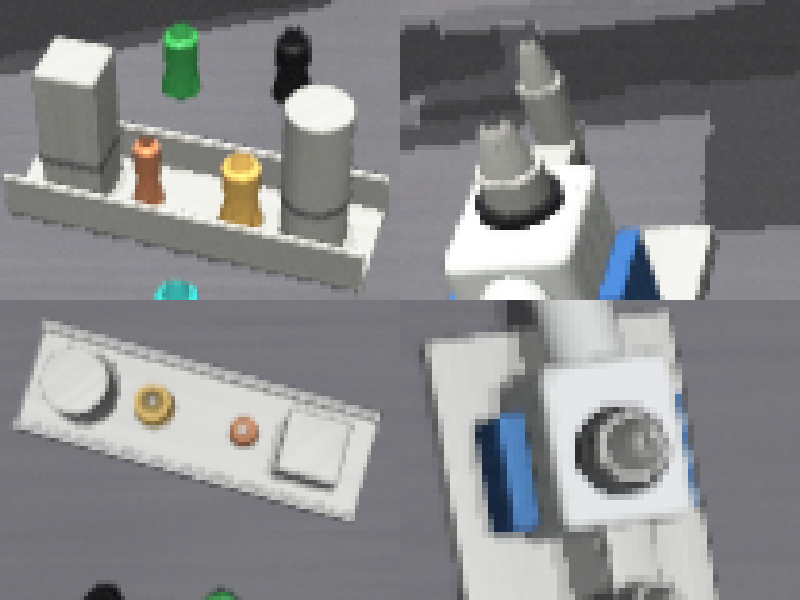

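The montage gives clear tops for the samples, nozzle, tip and spigots. I'll triangulate those across the two views and use masks for the mat.

Run:
```python
from h import *
np.set_printoptions(precision=4,suppress=True)
P={"square":((220.3,176.1),(271.1,219.3)),"round":((282.9,188.1),(214,204.9)),"tip":((238.2,197.2),(254.3,216.2)),
"nozzle":((262.9,201.6),(233,210.2)),"barrel":((95.6,170.6),(378.4,203.2)),"guide":((101.2,153.4),(571.5/1.5,344/1.5))}
for k,(a,b) in P.items(): print(k,*tri(ray("scene",a),ray("top",b)))
t=cv2.imread("pics/top0.png"); s=cv2.imread("pics/scene0.png")
def big(im,n,th):
    g=(im.min(2)>th).astype(np.uint8); g[:100]=0
    cs=sorted(cv2.findContours(g,0,2)[0],key=cv2.contourArea)[::-1]
    for c in cs[:3]:
        r=cv2.minAreaRect(c); print(n,r); 
        print(*[plane(ray(n,p),.004)[:2] for p in cv2.boxPoints(r)])
big(t,"top",215)
g=cv2.inRange(t,(150,150,150),(255,255,255)); g[:100]=0
for c in sorted(cv2.findContours(g,0,2)[0],key=cv2.contourArea)[::-1][:6]:
    r=cv2.minAreaRect(c); print(r,[tuple(plane(ray("top",p),.03)[:2].round(4)) for p in cv2.boxPoints(r)])
```

```text
square [ 0.4672 -0.0531  0.1011] [np.float64(0.0030521858478293673), np.float64(0.0030521858478293547)]
round [0.5063 0.092  0.1   ] [np.float64(0.001376414205508256), np.float64(0.001376414205508312)]
tip [ 0.4798 -0.0114  0.0476] [np.float64(0.0017544590752831114), np.float64(0.0017544590752831073)]
nozzle [0.4964 0.0465 0.0495] [np.float64(0.0027208539336864837), np.float64(0.0027208539336864546)]
barrel [ 0.5017 -0.3213  0.1404] [np.float64(0.0020371560730839465), np.float64(0.0020371560730841095)]
guide [ 0.4375 -0.3277  0.1413] [np.float64(0.0008463182938149713), np.float64(0.0008463182938150597)]
top ((141.54879760742188, 203.11839294433594), (64.31999969482422, 63.439998626708984), 16.260204315185547)
[0.4644 0.4086] [0.6347 0.3634] [0.5819 0.1898] [0.413  0.2374]
top ((374.1324462890625, 202.0054473876953), (24.798051834106445, 19.28737449645996), 81.02737426757812)
[ 0.5498 -0.3159] [ 0.5577 -0.3694] [ 0.4891 -0.3773] [ 0.4813 -0.3242]
top ((251.3823699951172, 216.97061157226562), (63.786869049072266, 20.615528106689453), 14.03624439239502)
[0.4758 0.0876] [0.5314 0.0736] [
[... 968 characters left out ...]
754), np.float64(0.0916)), (np.float64(0.7349), np.float64(0.0786)), (np.float64(0.7029), np.float64(-0.0557)), (np.float64(0.6437), np.float64(-0.042))]
((311.1862487792969, 350.2344970703125), (14.117733001708984, 10.795912742614746), 85.2363510131836) [(np.float64(0.1434), np.float64(-0.1439)), (np.float64(0.1454), np.float64(-0.1723)), (np.float64(0.1095), np.float64(-0.1745)), (np.float64(0.1075), np.float64(-0.1462))]
((268.2178039550781, 348.1782531738281), (12.139453887939453, 8.756327629089355), 84.2894058227539) [(np.float64(0.1473), np.float64(-0.0333)), (np.float64(0.1493), np.float64(-0.0563)), (np.float64(0.1184), np.float64(-0.0591)), (np.float64(0.1164), np.float64(-0.0361))]
```

Request:
servo_tool:
  delta_pos:
    - [0,0,-50]
    - [46,-24,-80]
    - [92,-48,-80]
    - [138,-72,-80]
    - [184,-96,-80]
  twist: [0,0,0,0,0]
  gripper: [1,1,1,1,1]

```text
time_s: 0.65
tool_pos: [0.3796, -0.4141, 0.2631]
orientation: [0.0, 0.977, 0.213, 0.0]
ft_force: [0.7, -1.2, 0.4]
finger_gap: 1.002
grip_force: 0.0
```

Request:
servo_tool:
  delta_pos:
    - [30,-16,0]
    - [30,-16,0]
    - [30,-16,0]
  twist: [0,0,0]
  gripper: [1,1,1]

```text
time_s: 0.95
tool_pos: [0.3998, -0.388, 0.2627]
orientation: [0.0, 0.977, 0.214, -0.0]
ft_force: [0.7, -0.1, 0.7]
finger_gap: 0.997
grip_force: 0.0
```

```bash
cat >> h.py <<'E'
def look(name):
    import pickle
    s=robot.observe(); im=cams.snapshot("wrist")[:,:,::-1]; cv2.imwrite(f"pics/{name}.png",im); pickle.dump(s,open(f"pics/{name}.pkl","wb"))
    print(name,s["tool_pos"].round(4),s["time_s"])
def heading(s):
    R=Rotation.from_quat(s["orientation"],scalar_first=True).as_matrix(); return np.degrees(np.arctan2(R[1,0],R[0,0])),R
def go(X,h=None):
    s=robot.observe(); hd,R=heading(s); d=R.T@(np.array(X)-s["tool_pos"])*1000
    print("pos",s["tool_pos"].round(4),"h",hd.round(2),"axis",R[:,2].round(4),"t",round(s["time_s"],2),"F",s["ft_force"].round(1),"gap",round(s["finger_gap"]*87,1))
    print("delta",d.round(1),"twist",None if h is None else round(hd-h,2))
E
python3 -c "
from h import *
look('w1'); go([.487,-.03,.26],75)"
```

```text
w1 [ 0.3998 -0.388   0.2627] 0.95
pos [ 0.3993 -0.3889  0.2627] h 24.65 axis [-5.e-04 -5.e-04 -1.e+00] t 1.0 F [ 0.  -1.2  0.6] gap 87.1
delta [ 229.4 -289.6    2.5] twist -50.35
```

View pics/w1.png

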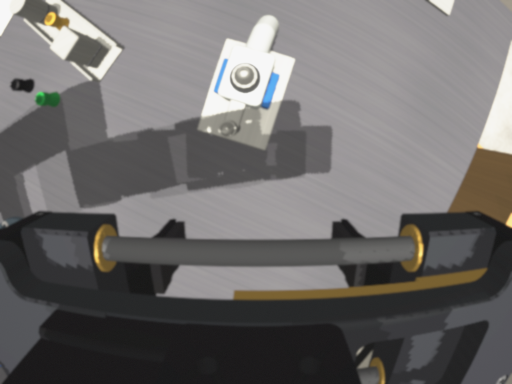

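The barrel is at about (244,77) and the guide at about (229,129). I'll take a second viewpoint on the way to the rack.

Request:
servo_tool:
  delta_pos:
    - [20,-40,0]
    - [40,-80,0]
    - [60,-120,0]
    - [60,-120,0]
  twist: [0,0,0,0]
  gripper: [1,1,1,1]

```text
time_s: 1.4
tool_pos: [0.4021, -0.2503, 0.2624]
orientation: [-0.002, 0.977, 0.214, -0.001]
ft_force: [-0.7, -1.1, 0.1]
finger_gap: 1.0
grip_force: 0.0
```

```bash
python3 -c "
from h import *
look('w2'); go([.46,-.1,.26],75)"
```

```text
w2 [ 0.4021 -0.2503  0.2624] 1.4
pos [ 0.4032 -0.2535  0.2628] h 24.69 axis [-7.e-04  2.e-04 -1.e+00] t 1.45 F [ 0.4 -0.4  0.6] gap 87.3
delta [ 115.7 -115.7    2.8] twist -50.31
```

Request:
servo_tool:
  delta_pos:
    - [36,-32,0]
    - [72,-64,0]
    - [108,-96,0]
    - [115,-118,0]
    - [115,-118,0]
  twist: [-8.5,-17,-25,-33,-41]
  gripper: [1,1,1,1,1]

```text
time_s: 1.95
tool_pos: [0.4598, -0.0985, 0.2627]
orientation: [-0.0, 0.838, 0.545, -0.0]
ft_force: [0.6, 0.1, 0.3]
finger_gap: 1.006
grip_force: 0.0
```

Request:
servo_tool:
  delta_pos:
    - [0,0,0]
    - [0,0,0]
    - [0,0,0]
  twist: [-8.3,-9.3,-9.3]
  gripper: [1,1,1]

```text
time_s: 2.25
tool_pos: [0.46, -0.101, 0.2628]
orientation: [0.0, 0.795, 0.606, 0.0]
ft_force: [0.1, 0.3, 0.2]
finger_gap: 0.999
grip_force: 0.0
```

```bash
python3 -c "
from h import *
look('w3'); go([.487,-.03,.26],75)
a=cv2.imread('pics/w2.png');b=cv2.imread('pics/w3.png')
cv2.imwrite('pics/m2.png',np.vstack([a[:230],b[:300]]))"
```

```text
w3 [ 0.46   -0.101   0.2628] 2.25
pos [ 0.4598 -0.1008  0.2628] h 74.67 axis [ 3.e-04 -4.e-04 -1.e+00] t 2.3 F [ 0.9 -0.6  0. ] gap 86.7
delta [75.4  7.5  2.7] twist -0.33
```

View pics/m2.png

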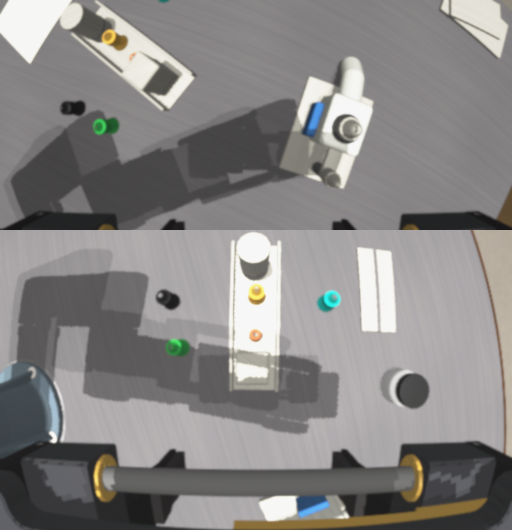

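The w2 view has the barrel at about (349,128) and the guide at about (330,176). In w3 the whole row lies along column ~255, and the rack runs parallel to the tool x axis. I'll take one more rack view 75 mm ahead, then zoom in.

Request:
servo_tool:
  delta_pos:
    - [40,4,0]
    - [75,8,0]
    - [75,8,0]
    - [75,8,0]
  twist: [0,0,0,0]
  gripper: [1,1,1,1]

```text
time_s: 2.7
tool_pos: [0.4867, -0.0293, 0.2627]
orientation: [0.0, 0.794, 0.608, -0.0]
ft_force: [0.1, -0.5, -0.1]
finger_gap: 0.998
grip_force: 0.0
```

```bash
python3 -c "
from h import *
look('w4')
I=lambda n:cv2.imread(f'pics/{n}.png')
def c(n,x,y,w,h,W,H): return cv2.resize(I(n)[y:y+h,x:x+w],(W,H),interpolation=cv2.INTER_CUBIC)
m=np.hstack([c('w3',205,0,100,170,340,578),c('w4',205,40,100,170,340,578)])
cv2.imwrite('pics/m3.png',m)
m=np.hstack([c('w1',200,50,100,120,400,480),c('w2',290,100,100,120,400,480)])
cv2.imwrite('pics/m4.png',m)"
```

```text
w4 [ 0.4867 -0.0293  0.2627] 2.7
```

View pics/m3.png

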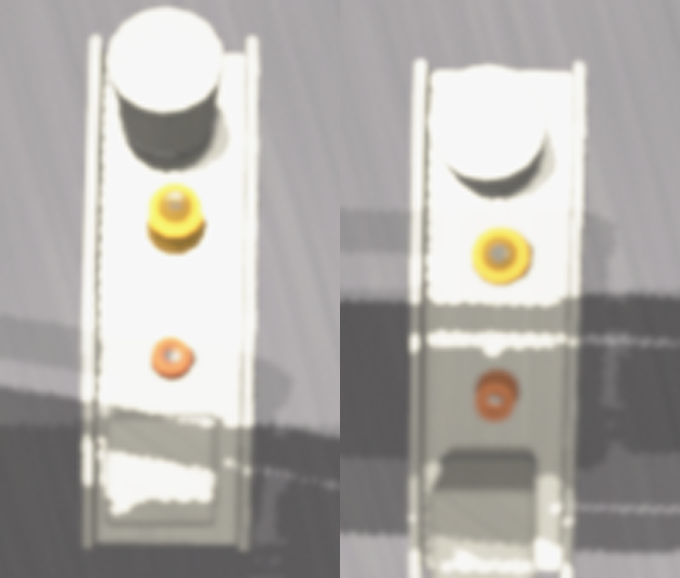

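View pics/m4.png

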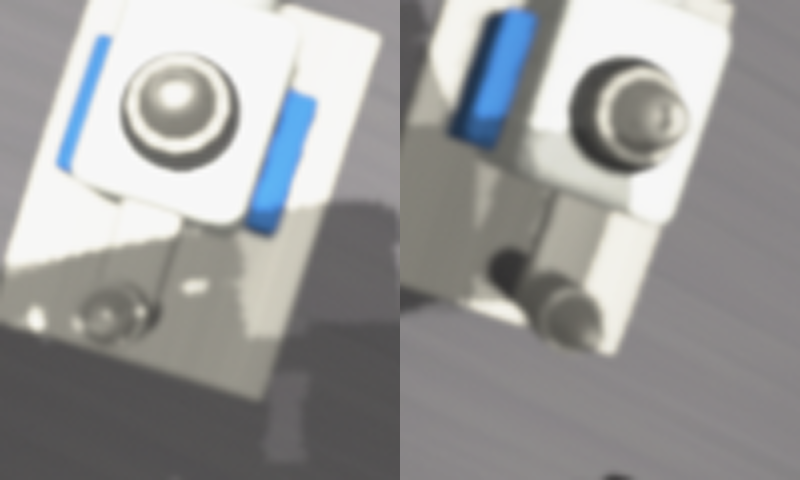

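Run:
```python
from h import *
import pickle
np.set_printoptions(precision=4,suppress=True)
S={n:pickle.load(open(f"pics/{n}.pkl","rb")) for n in("w1","w2","w3","w4")}
w1=lambda x,y:wray((200+x/4,50+y/4),S["w1"]); w2=lambda x,y:wray((290+(x-400)/4,100+y/4),S["w2"])
w3=lambda x,y:wray((205+x/3.4,y/3.4),S["w3"]); w4=lambda x,y:wray((205+(x-340)/3.4,40+y/3.4),S["w4"])
for n,a in {"round":(w3(166,58),w4(489,122)),"square":(w3(160,467),w4(485,545)),"nozzle":(w3(175,203),w4(500,253)),"tip":(w3(174,356),w4(494,400)),
"btip":(w1(176,92),w2(667,117)),"bring":(w1(180,103),w2(638,112)),"bcollar":(w1(180,112),w2(625,115)),"guide":(w1(105,320),w2(582,325))}.items():
    X,e=tri(*a); print(n,X,round(e[0],4))
zs={"round":.104,"square":.104,"nozzle":.062,"tip":.060}
print("at known z:",plane(w3(166,58),.104),plane(w4(489,122),.104),"sq",plane(w3(160,467),.104),plane(w4(485,490),.104),
 "noz",plane(w3(175,203),.062),plane(w4(500,253),.062),"tip",plane(w3(174,356),.06),plane(w4(494,400),.06))
print("btip",plane(w1(176,92),.146),plane(w2(667,117),.146),"guide",plane(w1(105,320),.145),plane(w2(582,325),.145))
print("edge R",plane(w3(247,60),.03),plane(w3(237,540),.03),"L",plane(w3(100,60),.03),plane(w3(93,540),.03))
```

```text
round [0.5081 0.0922 0.1048] 0.0002
square [ 0.4669 -0.0525  0.1138] 0.0006
nozzle [0.499  0.0473 0.0568] 0.0002
tip [ 0.4812 -0.0117  0.0389] 0.0009
btip [ 0.5034 -0.324   0.1411] 0.0005
bring [ 0.5042 -0.3235  0.1142] 0.0003
bcollar [ 0.503  -0.3234  0.1026] 0.0001
guide [ 0.4387 -0.3317  0.1314] 0.0011
at known z: [0.5079 0.0926 0.104 ] [0.5083 0.0923 0.104 ] sq [ 0.466  -0.0528  0.104 ] [ 0.4721 -0.0352  0.104 ] noz [0.4985 0.0463 0.062 ] [0.4993 0.0471 0.062 ] tip [ 0.4818 -0.0133  0.06  ] [ 0.4815 -0.0091  0.06  ]
btip [ 0.5022 -0.3246  0.146 ] [ 0.5033 -0.3225  0.146 ] guide [ 0.4386 -0.3329  0.145 ] [ 0.4408 -0.3273  0.145 ]
edge R [0.5478 0.1095 0.03  ] [ 0.4874 -0.0951  0.03  ] L [0.4867 0.1264 0.03  ] [ 0.4274 -0.0786  0.03  ]
```

```bash
python3 -c "
from h import *
go([.508,.0924,.060],73.8)"
```

```text
pos [ 0.4865 -0.0297  0.2627] h 74.87 axis [-4.e-04 -7.e-04 -1.e+00] t 2.75 F [-0.5 -0.1 -0.1] gap 87.0
delta [123.6 -11.1 202.6] twist 1.07
```

Request:
servo_tool:
  delta_pos:
    - [48,-6,0]
    - [90,-11,25]
    - [124,-11,60]
    - [124,-11,100]
    - [124,-11,135]
  twist: [1,1,1,1,1]
  gripper: [1,1,1,1,1]

```text
time_s: 3.25
tool_pos: [0.5083, 0.0933, 0.1264]
orientation: [0.0, 0.799, 0.601, -0.0]
ft_force: [-0.3, -0.0, -0.8]
finger_gap: 1.004
grip_force: 0.0
```

Request:
servo_tool:
  delta_pos:
    - [0,0,25]
    - [0,0,50]
    - [0,0,67]
    - [0,0,67]
    - [0,0,67]
  twist: [0,0,0,0,0]
  gripper: [1,1,1,1,1]

```text
time_s: 3.75
tool_pos: [0.5086, 0.0926, 0.0609]
orientation: [0.0, 0.8, 0.601, -0.0]
ft_force: [0.8, 0.9, 0.2]
finger_gap: 1.002
grip_force: 0.0
```

```bash
python3 -c "
from h import *
go([.508,.0924,.060],73.8)"
```

```text
pos [0.5086 0.0926 0.0609] h 73.82 axis [-2.e-04 -2.e-04 -1.e+00] t 3.75 F [0.8 0.9 0.2] gap 87.2
delta [-0.3 -0.5  0.9] twist 0.02
```

Precise. Close in on the round tube.

Request:
servo_tool:
  delta_pos:
    - [0,0,0]
    - [0,0,0]
    - [0,0,0]
    - [0,0,0]
    - [0,0,0]
  twist: [0,0,0,0,0]
  gripper: [0,-0.4,-0.6,-0.7,-0.7]

```text
time_s: 4.25
tool_pos: [0.5084, 0.0937, 0.0612]
orientation: [0.0, 0.799, 0.601, 0.0]
ft_force: [0.2, -0.0, -0.4]
finger_gap: 0.629
grip_force: 0.0
```

Request:
servo_tool:
  delta_pos:
    - [0,0,0]
    - [0,0,0]
    - [0,0,-10]
    - [0,0,-20]
    - [0,0,-20]
  twist: [0,0,0,0,0]
  gripper: [-0.8,-0.8,-0.8,-0.8,-0.8]

```text
time_s: 4.75
tool_pos: [0.5094, 0.0937, 0.0822]
orientation: [0.001, 0.799, 0.601, 0.001]
ft_force: [0.7, -0.9, -2.9]
finger_gap: 0.463
grip_force: 30.0
```

```bash
python3 -c "
from h import *
a=np.radians(73.8); u=np.array([np.cos(a),np.sin(a)]); m=np.array([.5235,.2998])
print(m+.045*u,m-.045*u)
go([*(m+.045*u),.13],73.8)"
```

```text
[0.5360546  0.34301322] [0.5109454  0.25658678]
pos [0.5094 0.0937 0.0822] h 73.93 axis [ 3.1e-03 -1.0e-04 -1.0e+00] t 4.75 F [ 0.7 -0.9 -2.9] gap 40.3
delta [247.  -43.3 -47.7] twist 0.13
```

Request:
servo_tool:
  delta_pos:
    - [20,0,-25]
    - [55,-8,-40]
    - [95,-16,-40]
    - [135,-24,-40]
    - [175,-32,-40]
  twist: [0,0,0,0,0]
  gripper: [-0.8,-0.8,-0.8,-0.8,-0.8]

```text
time_s: 5.25
tool_pos: [0.5257, 0.2721, 0.1211]
orientation: [0.0, 0.799, 0.601, 0.0]
ft_force: [0.7, -0.2, -3.1]
finger_gap: 0.46
grip_force: 30.0
```

Request:
servo_tool:
  delta_pos:
    - [35,-6,0]
    - [60,-10,0]
    - [72,-11,0]
    - [72,-11,20]
    - [72,-11,35]
  twist: [0,0,0,0,0]
  gripper: [-0.8,-0.8,-0.8,-0.8,-0.8]

```text
time_s: 5.75
tool_pos: [0.5348, 0.3424, 0.085]
orientation: [0.0, 0.799, 0.602, -0.001]
ft_force: [-0.8, -0.1, -3.3]
finger_gap: 0.46
grip_force: 30.0
```

Request:
servo_tool:
  delta_pos:
    - [0,0,10]
    - [0,0,15]
    - [0,0,18]
    - [0,0,18]
    - [0,0,18]
  twist: [0,0,0,0,0]
  gripper: [-0.8,-0.8,-0.8,-0.8,-0.8]

```text
time_s: 6.25
tool_pos: [0.5359, 0.3429, 0.0684]
orientation: [0.0, 0.799, 0.601, 0.001]
ft_force: [0.0, 0.1, -2.9]
finger_gap: 0.458
grip_force: 30.0
```

```bash
python3 -c "
from h import *
go([.5361,.343,.061],73.8)"
```

```text
pos [0.5359 0.3429 0.0684] h 73.9 axis [ 1.1e-03  4.0e-04 -1.0e+00] t 6.25 F [ 0.   0.1 -2.9] gap 39.8
delta [0.2 0.2 7.4] twist 0.1
```

Request:
servo_tool:
  delta_pos:
    - [0,0,3]
    - [0,0,5]
    - [0,0,6.5]
    - [0,0,7]
    - [0,0,7]
  twist: [0,0,0,0,0]
  gripper: [-0.8,-0.8,-0.8,-0.8,-0.8]

```text
time_s: 6.75
tool_pos: [0.5353, 0.343, 0.061]
orientation: [-0.0, 0.799, 0.601, 0.0]
ft_force: [-0.5, 0.4, -1.9]
finger_gap: 0.46
grip_force: 30.0
```

Request:
servo_tool:
  delta_pos:
    - [0,0,0.5]
    - [0,0,0.5]
    - [0,0,0.5]
    - [0,0,0.5]
    - [0,0,0.5]
  twist: [0,0,0,0,0]
  gripper: [-0.8,-0.2,0.2,0.6,1]

```text
time_s: 7.25
tool_pos: [0.5359, 0.343, 0.0605]
orientation: [0.0, 0.799, 0.601, 0.001]
ft_force: [0.5, -0.2, -0.2]
finger_gap: 0.65
grip_force: 0.0
```

Request:
servo_tool:
  delta_pos:
    - [0,0,0]
    - [0,0,-30]
    - [0,0,-75]
    - [0,0,-110]
    - [0,0,-130]
  twist: [0,0,0,0,0]
  gripper: [1,1,1,1,1]

```text
time_s: 7.75
tool_pos: [0.5372, 0.3437, 0.194]
orientation: [0.001, 0.799, 0.601, 0.003]
ft_force: [0.1, 0.4, -0.7]
finger_gap: 0.989
grip_force: 0.0
```

```bash
python3 -c "
from h import *
go([.466,-.053,.0605],73.8)"
```

```text
pos [0.5372 0.3437 0.194 ] h 73.92 axis [ 0.0055  0.0022 -1.    ] t 7.75 F [ 0.1  0.4 -0.7] gap 86.0
delta [-401.3   40.8  132.2] twist 0.12
```

Request:
servo_tool:
  delta_pos:
    - [-40,4,0]
    - [-88,8,0]
    - [-136,14,0]
    - [-184,19,0]
    - [-232,24,0]
  twist: [0,0,0,0,0]
  gripper: [1,1,1,1,1]

```text
time_s: 8.25
tool_pos: [0.4938, 0.1117, 0.1905]
orientation: [0.0, 0.799, 0.602, 0.0]
ft_force: [1.4, -0.9, 0.4]
finger_gap: 1.002
grip_force: 0.0
```

Request:
servo_tool:
  delta_pos:
    - [-48,5,0]
    - [-96,10,0]
    - [-144,14,0]
    - [-169,17,10]
    - [-169,17,30]
  twist: [0,0,0,0,0]
  gripper: [1,1,1,1,1]

```text
time_s: 8.75
tool_pos: [0.4654, -0.0578, 0.1615]
orientation: [0.003, 0.8, 0.599, 0.001]
ft_force: [0.3, 0.3, 0.5]
finger_gap: 1.001
grip_force: 0.0
```

```bash
python3 -c "
from h import *
look('w5')
go([.466,-.053,.0605],73.8)"
```

```text
w5 [ 0.4654 -0.0578  0.1615] 8.75
pos [ 0.4623 -0.0554  0.158 ] h 73.69 axis [-2.6e-03  7.0e-04 -1.0e+00] t 8.8 F [ 0.2 -0.  -1.3] gap 86.8
delta [ 3.4  3.1 97.5] twist -0.11
```

Request:
servo_tool:
  delta_pos:
    - [1,1,25]
    - [1,1,55]
    - [1,1,80]
    - [1,1,97]
    - [1,1,97]
  twist: [0,0,0,0,0]
  gripper: [1,1,1,1,1]

```text
time_s: 9.3
tool_pos: [0.4634, -0.0522, 0.0617]
orientation: [-0.002, 0.799, 0.602, -0.001]
ft_force: [-1.1, 0.4, 0.5]
finger_gap: 1.002
grip_force: 0.0
```

```bash
python3 -c "
from h import *
go([.466,-.053,.0605],73.8)"
```

```text
pos [ 0.4634 -0.0522  0.0617] h 73.96 axis [-0.0046  0.0017 -1.    ] t 9.3 F [-1.1  0.4  0.5] gap 87.2
delta [-0.1  2.7  1.2] twist 0.16
```

Request:
servo_tool:
  delta_pos:
    - [0,2,0]
    - [0,2,0]
    - [0,2,0]
    - [0,2,0]
    - [0,2,0]
  twist: [0,0,0,0,0]
  gripper: [0,-0.4,-0.6,-0.8,-0.8]

```text
time_s: 9.8
tool_pos: [0.4672, -0.0537, 0.0639]
orientation: [0.0, 0.799, 0.601, 0.0]
ft_force: [-0.6, -0.3, -0.1]
finger_gap: 0.632
grip_force: 0.0
```

Request:
servo_tool:
  delta_pos:
    - [0,0,0]
    - [0,0,0]
    - [0,0,0]
    - [0,0,0]
    - [0,0,0]
  twist: [0,0,0,0,0]
  gripper: [-0.8,-0.8,-0.8,-0.8,-0.8]

```text
time_s: 10.3
tool_pos: [0.4666, -0.0535, 0.0634]
orientation: [-0.0, 0.799, 0.601, -0.0]
ft_force: [-1.2, 1.0, 1.9]
finger_gap: 0.435
grip_force: 30.0
```

```bash
python3 -c "
from h import *
go([.5109,.2566,.062],73.8)"
```

```text
pos [ 0.4666 -0.0535  0.0634] h 73.93 axis [-5.e-04  2.e-04 -1.e+00] t 10.3 F [-1.2  1.   1.9] gap 37.8
delta [310.3 -43.3   1.4] twist 0.13
```

Request:
servo_tool:
  delta_pos:
    - [0,0,-20]
    - [0,0,-60]
    - [15,-2,-90]
    - [45,-6,-90]
    - [85,-12,-90]
  twist: [0,0,0,0,0]
  gripper: [-0.8,-0.8,-0.8,-0.8,-0.8]

```text
time_s: 10.8
tool_pos: [0.4806, 0.031, 0.1547]
orientation: [0.002, 0.8, 0.6, 0.001]
ft_force: [0.2, 0.3, -0.4]
finger_gap: 0.108
grip_force: 0.0
```

Request:
servo_tool:
  delta_pos:
    - [40,-6,0]
    - [80,-11,0]
    - [120,-17,0]
    - [160,-22,0]
    - [190,-27,0]
  twist: [0,0,0,0,0]
  gripper: [-0.8,-0.8,-0.8,-0.8,-0.8]

```text
time_s: 11.3
tool_pos: [0.506, 0.2239, 0.1532]
orientation: [0.0, 0.799, 0.602, 0.001]
ft_force: [0.7, -0.7, 0.4]
finger_gap: 0.098
grip_force: 0.0
```

Request:
servo_tool:
  delta_pos:
    - [20,-3,0]
    - [35,-4,15]
    - [35,-4,45]
    - [35,-4,70]
    - [35,-4,82]
  twist: [0,0,0,0,0]
  gripper: [-0.8,-0.8,-0.8,-0.8,-0.8]

```text
time_s: 11.8
tool_pos: [0.5098, 0.256, 0.0689]
orientation: [-0.001, 0.799, 0.601, -0.002]
ft_force: [-0.1, 0.2, 0.2]
finger_gap: 0.101
grip_force: 0.0
```

Request:
servo_tool:
  delta_pos:
    - [0,0,0]
    - [0,0,1]
    - [0,0,3]
  twist: [0,0,0]
  gripper: [-0.8,-0.8,-0.8]

```text
time_s: 12.1
tool_pos: [0.5127, 0.2564, 0.0696]
orientation: [0.001, 0.799, 0.601, 0.001]
ft_force: [-0.9, 0.6, -0.3]
finger_gap: 0.101
grip_force: 0.0
```

```bash
python3 -c "
from h import *
go([.5109,.2566,.0634],73.8)"
```

```text
pos [0.5127 0.2564 0.0696] h 73.91 axis [ 3.e-03  9.e-04 -1.e+00] t 12.1 F [-0.9  0.6 -0.3] gap 8.8
delta [-0.3 -1.8  6.2] twist 0.11
```

The square tube slipped out of the grip, so I'll look at once.

```bash
python3 -c "
from h import *
s=cams.snapshot('scene')[:,:,::-1];t=cams.snapshot('top')[:,:,::-1]
cv2.imwrite('pics/s6.png',s);cv2.imwrite('pics/t6.png',t)
c=lambda im,x,y,w,h:cv2.resize(im[y:y+h,x:x+w],(400,300),interpolation=cv2.INTER_CUBIC)
a=cv2.imread('pics/w5.png')
m=np.vstack([np.hstack([c(s,200,160,104,78),c(s,180,130,240,180)]),np.hstack([c(t,196,185,96,72),c(a,140,0,240,180)])])
cv2.imwrite('pics/m6.png',m)"
```

```text
(no output)
```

View pics/m6.png

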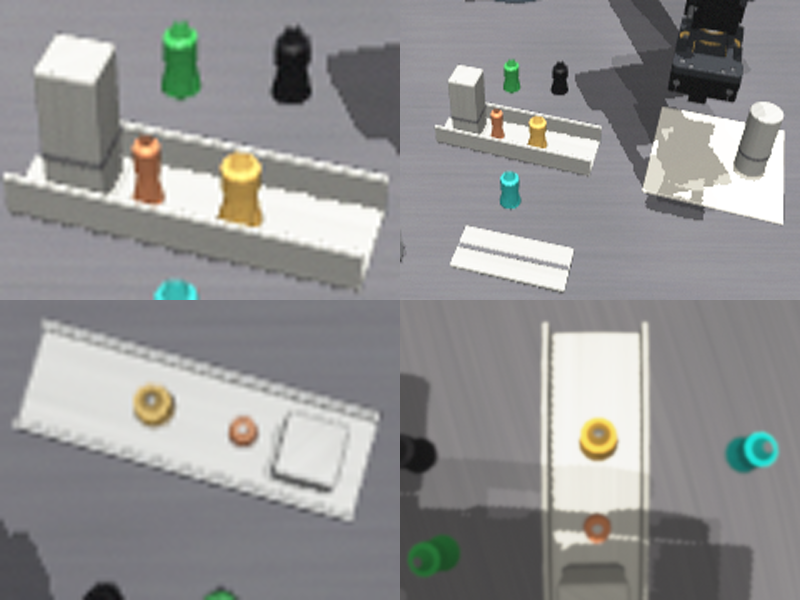

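Lucky: the square tube still stands in its place. I'll go back and lift it more slowly.

Request:
servo_tool:
  delta_pos:
    - [0,0,-40]
    - [0,0,-88]
    - [-40,6,-110]
    - [-85,12,-120]
    - [-133,18,-120]
  twist: [0,0,0,0,0]
  gripper: [1,1,1,1,1]

```text
time_s: 12.7
tool_pos: [0.4936, 0.1226, 0.1914]
orientation: [0.002, 0.798, 0.602, 0.003]
ft_force: [2.1, -0.9, 0.7]
finger_gap: 0.473
grip_force: 0.0
```

Request:
servo_tool:
  delta_pos:
    - [-48,6,0]
    - [-96,12,0]
    - [-140,19,0]
    - [-170,23,0]
    - [-177,25,0]
  twist: [0,0,0,0,0]
  gripper: [1,1,1,1,1]

```text
time_s: 13.2
tool_pos: [0.4669, -0.0567, 0.1892]
orientation: [0.001, 0.8, 0.6, 0.0]
ft_force: [0.2, -0.5, 0.2]
finger_gap: 0.922
grip_force: 0.0
```

```bash
python3 -c "
from h import *
look('w7')
go([.466,-.053,.0605],73.8)
im=cv2.imread('pics/w7.png'); g=im.min(2); print([int(v) for v in g[220,180:340:4]])
cv2.imwrite('pics/m7.png',cv2.resize(im[60:260,130:390],(780,600),interpolation=cv2.INTER_CUBIC))"
```

```text
w7 [ 0.4669 -0.0567  0.1892] 13.2
pos [ 0.4673 -0.0562  0.1891] h 73.71 axis [ 0.0021 -0.0013 -1.    ] t 13.25 F [-0.2 -1.6 -0.6] gap 82.9
delta [  2.8  -2.4 128.6] twist -0.09
[62, 129, 131, 142, 142, 143, 142, 141, 143, 139, 141, 142, 142, 139, 144, 141, 140, 140, 141, 138, 140, 140, 142, 140, 140, 140, 140, 141, 140, 142, 141, 140, 142, 146, 141, 145, 145, 131, 129, 63]
```

View pics/m7.png

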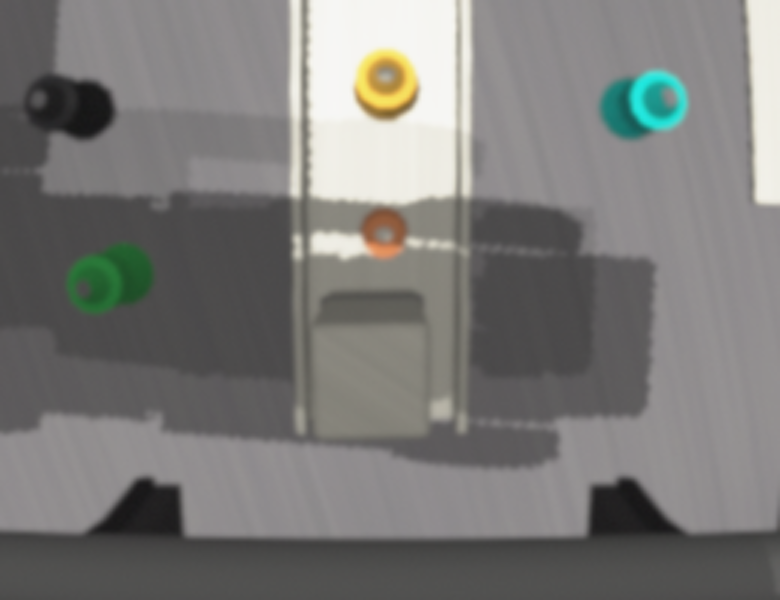

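The square's top face has its corners at (314,322), (429,318), (430,435) and (313,438) in the crop, so its centre in the full image is about (253.7,186).

```bash
python3 -c "
from h import *
import pickle
s=pickle.load(open('pics/w7.pkl','rb'))
P=[plane(wray((130+x/3,60+y/3),s),.104) for x,y in((314,322),(429,318),(430,435),(313,438))]
c=np.mean(P,0);print(np.round(P,4),c, [np.degrees(np.arctan2(*(P[i]-P[j])[1::-1])) for i,j in ((0,3),(1,2))])
go([c[0],c[1],.0585],73.8)"
```

```text
[[ 0.4518 -0.0287  0.104 ]
 [ 0.488  -0.0379  0.104 ]
 [ 0.4777 -0.076   0.104 ]
 [ 0.4398 -0.066   0.104 ]] [ 0.46431922 -0.05214675  0.104     ] [np.float64(72.21897614914984), np.float64(74.84779156589782)]
pos [ 0.4673 -0.0562  0.1891] h 73.71 axis [ 0.0021 -0.0013 -1.    ] t 13.25 F [-0.2 -1.6 -0.6] gap 82.9
delta [  3.1  -4.3 130.6] twist -0.09
```

Request:
servo_tool:
  delta_pos:
    - [3,-3,30]
    - [3,-3,70]
    - [3,-3,105]
    - [3,-3,125]
    - [3,-3,132]
  twist: [0,0,0,0,0]
  gripper: [1,1,1,1,1]

```text
time_s: 13.75
tool_pos: [0.4636, -0.0482, 0.0547]
orientation: [-0.002, 0.799, 0.602, -0.001]
ft_force: [-0.8, 0.7, -0.9]
finger_gap: 1.0
grip_force: 0.0
```

Request:
servo_tool:
  delta_pos:
    - [0,0,0]
    - [0,0,0]
    - [0,0,0]
    - [0,0,0]
    - [0,0,0]
  twist: [0,0,0,0,0]
  gripper: [0,-0.5,-1,-1,-1]

```text
time_s: 14.25
tool_pos: [0.4653, -0.0501, 0.0571]
orientation: [0.001, 0.799, 0.601, 0.0]
ft_force: [0.2, -0.1, -0.9]
finger_gap: 0.631
grip_force: 0.0
```

Request:
servo_tool:
  delta_pos:
    - [0,0,0]
    - [0,0,0]
    - [0,0,0]
    - [0,0,0]
    - [0,0,0]
  twist: [0,0,0,0,0]
  gripper: [-1,-1,-1,-1,-1]

```text
time_s: 14.75
tool_pos: [0.4648, -0.0499, 0.0565]
orientation: [0.0, 0.799, 0.601, 0.0]
ft_force: [-1.8, 0.2, 4.2]
finger_gap: 0.453
grip_force: 30.0
```

Request:
servo_tool:
  delta_pos:
    - [0,0,-1]
    - [0,0,-2]
    - [0,0,-3]
    - [0,0,-4]
    - [0,0,-5]
  twist: [0,0,0,0,0]
  gripper: [-1,-1,-1,-1,-1]

```text
time_s: 15.25
tool_pos: [0.4647, -0.0499, 0.0612]
orientation: [-0.0, 0.799, 0.601, -0.0]
ft_force: [0.3, -0.8, -2.8]
finger_gap: 0.454
grip_force: 30.0
```

```bash
python3 -c "
from h import *
go([.5109,.2566,.062],73.8)"
```

```text
pos [ 0.4647 -0.0499  0.0612] h 73.92 axis [-3.e-04  1.e-04 -1.e+00] t 15.25 F [ 0.3 -0.8 -2.8] gap 39.5
delta [307.3 -40.5  -0.7] twist 0.12
```

Request:
servo_tool:
  delta_pos:
    - [0,0,-5]
    - [0,0,-12]
    - [0,0,-22]
    - [0,0,-34]
    - [0,0,-45]
  twist: [0,0,0,0,0]
  gripper: [-1,-1,-1,-1,-1]

```text
time_s: 15.75
tool_pos: [0.465, -0.0499, 0.1076]
orientation: [0.0, 0.799, 0.601, 0.0]
ft_force: [-0.5, 0.1, -2.8]
finger_gap: 0.455
grip_force: 30.0
```

Request:
servo_tool:
  delta_pos:
    - [0,0,-12]
    - [0,0,-25]
    - [0,0,-35]
    - [0,0,-40]
    - [0,0,-40]
  twist: [0,0,0,0,0]
  gripper: [-1,-1,-1,-1,-1]

```text
time_s: 16.25
tool_pos: [0.4653, -0.0501, 0.1472]
orientation: [0.001, 0.799, 0.601, 0.001]
ft_force: [-0.0, 0.3, -2.9]
finger_gap: 0.454
grip_force: 30.0
```

Request:
servo_tool:
  delta_pos:
    - [8,-1,0]
    - [25,-3,0]
    - [50,-6,0]
    - [80,-10,0]
    - [110,-14,0]
  twist: [0,0,0,0,0]
  gripper: [-1,-1,-1,-1,-1]

```text
time_s: 16.75
tool_pos: [0.4812, 0.0611, 0.1455]
orientation: [-0.001, 0.799, 0.601, -0.001]
ft_force: [0.6, -0.7, -3.5]
finger_gap: 0.453
grip_force: 30.0
```

Request:
servo_tool:
  delta_pos:
    - [30,-4,0]
    - [60,-8,0]
    - [90,-12,0]
    - [120,-16,0]
    - [150,-20,0]
  twist: [0,0,0,0,0]
  gripper: [-1,-1,-1,-1,-1]

```text
time_s: 17.25
tool_pos: [0.5031, 0.2111, 0.1452]
orientation: [-0.001, 0.799, 0.601, -0.001]
ft_force: [0.2, -0.0, -2.4]
finger_gap: 0.455
grip_force: 30.0
```

Request:
servo_tool:
  delta_pos:
    - [25,-3,0]
    - [40,-5,0]
    - [46,-7,10]
    - [46,-7,25]
    - [46,-7,45]
  twist: [0,0,0,0,0]
  gripper: [-1,-1,-1,-1,-1]

```text
time_s: 17.75
tool_pos: [0.5099, 0.2551, 0.1005]
orientation: [0.0, 0.799, 0.601, -0.0]
ft_force: [-1.0, 0.4, -2.4]
finger_gap: 0.452
grip_force: 30.0
```

Request:
servo_tool:
  delta_pos:
    - [0,0,15]
    - [0,0,26]
    - [0,0,34]
    - [0,0,38]
    - [0,0,38]
  twist: [0,0,0,0,0]
  gripper: [-1,-1,-1,-1,-1]

```text
time_s: 18.25
tool_pos: [0.5099, 0.2552, 0.0629]
orientation: [-0.0, 0.799, 0.601, -0.0]
ft_force: [0.2, 0.8, -2.3]
finger_gap: 0.457
grip_force: 30.0
```

```bash
python3 -c "
from h import *
go([.5109,.2566,.0565],73.8)"
```

```text
pos [0.5099 0.2552 0.0629] h 73.91 axis [-8.e-04 -3.e-04 -1.e+00] t 18.25 F [ 0.2  0.8 -2.3] gap 39.7
delta [1.6 0.6 6.4] twist 0.11
```

Request:
servo_tool:
  delta_pos:
    - [0,0,3]
    - [0,0,5]
    - [0,0,6]
    - [0,0,6.3]
    - [0,0,6.3]
  twist: [0,0,0,0,0]
  gripper: [-1,-1,-1,-1,-1]

```text
time_s: 18.75
tool_pos: [0.5102, 0.2555, 0.0572]
orientation: [0.0, 0.799, 0.601, 0.0]
ft_force: [0.1, -0.9, -2.6]
finger_gap: 0.454
grip_force: 30.0
```

Request:
servo_tool:
  delta_pos:
    - [0,0,0]
    - [0,0,0]
    - [0,0,0]
    - [0,0,0]
    - [0,0,0]
  twist: [0,0,0,0,0]
  gripper: [-0.6,-0.2,0.2,0.6,1]

```text
time_s: 19.25
tool_pos: [0.5106, 0.2556, 0.0574]
orientation: [0.0, 0.799, 0.601, 0.001]
ft_force: [0.2, 0.4, 0.6]
finger_gap: 0.642
grip_force: 0.0
```

Request:
servo_tool:
  delta_pos:
    - [0,0,0]
    - [0,0,0]
    - [0,0,-30]
    - [0,0,-75]
    - [0,0,-110]
  twist: [0,0,0,0,0]
  gripper: [1,1,1,1,1]

```text
time_s: 19.75
tool_pos: [0.5104, 0.2556, 0.1688]
orientation: [0.0, 0.799, 0.601, 0.0]
ft_force: [0.9, -0.0, -0.5]
finger_gap: 0.988
grip_force: 0.0
```

Request:
servo_tool:
  delta_pos:
    - [-30,4,-20]
    - [-70,10,-20]
    - [-110,15,-20]
    - [-150,20,-20]
    - [-150,20,-20]
  twist: [0,0,0,0,0]
  gripper: [0.2,0,0,0,0]

```text
time_s: 20.25
tool_pos: [0.4869, 0.1021, 0.1871]
orientation: [0.0, 0.8, 0.599, -0.001]
ft_force: [-0.0, 0.2, -0.4]
finger_gap: 0.633
grip_force: 0.0
```

```bash
python3 -c "
from h import *
look('w8')
go([.4988,.047,.0223],-16)
cv2.imwrite('pics/m8.png',cv2.resize(cv2.imread('pics/w8.png')[:270],(800,422)))"
```

```text
w8 [0.4869 0.1021 0.1871] 20.25
pos [0.4876 0.104  0.1872] h 73.69 axis [-0.e+00  1.e-04 -1.e+00] t 20.3 F [0.  0.5 0.2] gap 50.9
delta [-51.6  26.8 164.9] twist 89.69
```

View pics/m8.png

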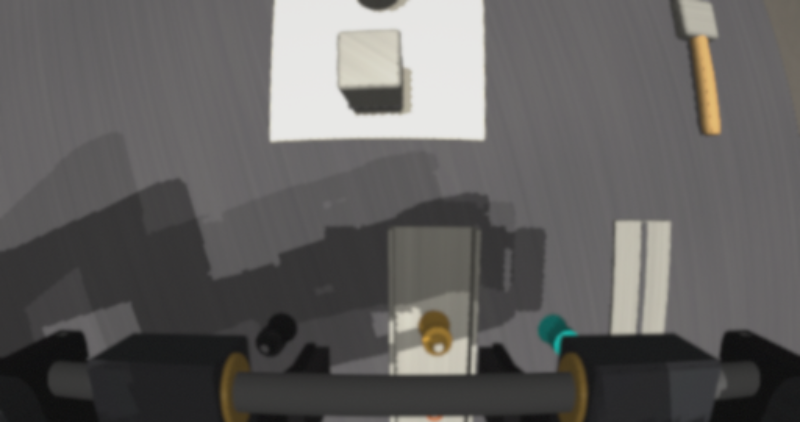

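Both samples stand on the mat. Next I turn 90° above the nozzle.

Request:
servo_tool:
  delta_pos:
    - [-25,13,0]
    - [-51,27,0]
    - [-51,27,0]
    - [-51,27,0]
    - [-51,27,0]
  twist: [8.5,17,25.5,34,42.5]
  gripper: [0,0,0,0,0]

```text
time_s: 20.8
tool_pos: [0.5, 0.0503, 0.187]
orientation: [-0.0, 0.963, 0.268, 0.0]
ft_force: [0.4, 0.4, 0.8]
finger_gap: 0.497
grip_force: 0.0
```

Request:
servo_tool:
  delta_pos:
    - [0,0,0]
    - [0,0,0]
    - [0,0,0]
    - [0,0,0]
    - [0,0,0]
  twist: [8.5,17,25.5,34,42.5]
  gripper: [0,0,0,0,0]

```text
time_s: 21.3
tool_pos: [0.5, 0.0507, 0.187]
orientation: [-0.0, 0.995, -0.099, 0.0]
ft_force: [-0.6, -0.6, -0.1]
finger_gap: 0.5
grip_force: 0.0
```

Request:
servo_tool:
  delta_pos:
    - [0,0,20]
    - [0,0,50]
    - [0,0,80]
    - [0,0,85]
    - [0,0,85]
  twist: [4.5,4.5,4.5,4.5,4.5]
  gripper: [0,0,0,0,0]

```text
time_s: 21.8
tool_pos: [0.4993, 0.0502, 0.1014]
orientation: [-0.0, 0.991, -0.135, -0.001]
ft_force: [-0.3, -0.5, 1.2]
finger_gap: 0.501
grip_force: 0.0
```

```bash
python3 -c "
from h import *
look('w9')
go([.4988,.047,.0223],-16)
im=cv2.imread('pics/w9.png')
cv2.imwrite('pics/m9.png',cv2.resize(im[100:300,130:390],(780,600)))"
```

```text
w9 [0.4993 0.0502 0.1014] 21.8
pos [0.5003 0.05   0.1024] h -15.52 axis [ 5.e-04  1.e-04 -1.e+00] t 21.85 F [ 0.3 -0.1  0.4] gap 43.4
delta [-0.6  3.3 80.1] twist 0.48
```

View pics/m9.png

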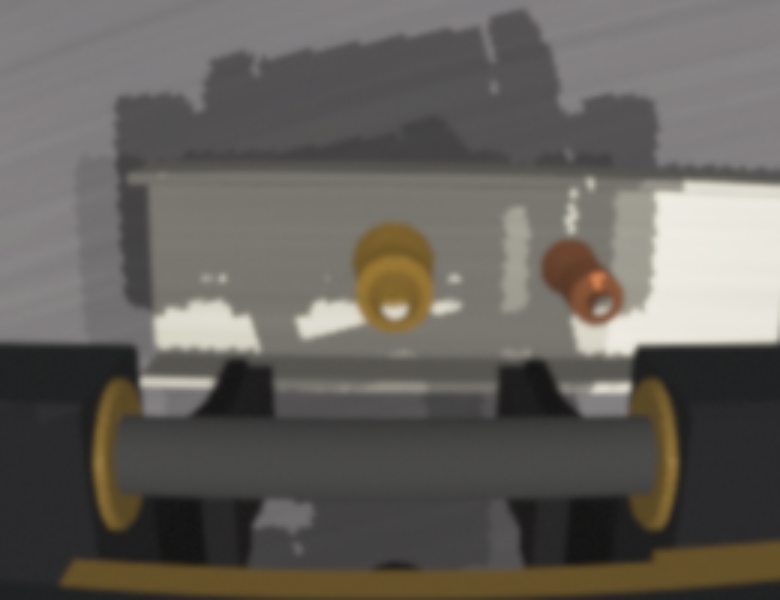

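The nozzle tip is at (394,308) and the wire tip at (600,305) in the crop.

```bash
python3 -c "
from h import *
import pickle
s=pickle.load(open('pics/w9.pkl','rb')); w=lambda x,y:wray((130+x/3,100+y/3),s)
print(plane(w(394,310),.062),plane(w(601,307),.060), 'band top',plane(w(394,292),.048))
s4=pickle.load(open('pics/w4.pkl','rb')); w4=lambda x,y:wray((205+(x-340)/3.4,40+y/3.4),s4)
print(tri(w(394,310),w4(500,253)),tri(w(601,307),w4(494,400)))
go([.4988,.047,.0223],-16)"
```

```text
[0.49741288 0.0482493  0.062     ] [ 0.48170294 -0.00924691  0.06      ] band top [0.49890229 0.04769131 0.048     ]
(array([0.49865657, 0.04743463, 0.0667728 ]), [np.float64(0.0005124129684198352), np.float64(0.0005124129684198322)]) (array([ 0.48062055, -0.00962519,  0.05687309]), [np.float64(0.000167683484148605), np.float64(0.00016768348414856668)])
pos [0.5003 0.05   0.1024] h -15.52 axis [ 5.e-04  1.e-04 -1.e+00] t 21.85 F [ 0.3 -0.1  0.4] gap 43.4
delta [-0.6  3.3 80.1] twist 0.48
```

Request:
servo_tool:
  delta_pos:
    - [-1,3,20]
    - [-1,3,45]
    - [-1,3,65]
    - [-1,3,77]
    - [-1,3,81]
  twist: [0.5,0.5,0.5,0.5,0.5]
  gripper: [0,0,0,0,0]

```text
time_s: 22.35
tool_pos: [0.4984, 0.0468, 0.021]
orientation: [-0.0, 0.99, -0.14, 0.0]
ft_force: [-1.2, -0.8, -0.7]
finger_gap: 0.499
grip_force: 0.0
```

Request:
servo_tool:
  delta_pos:
    - [0,0,0]
    - [0,0,0]
    - [0,0,0]
    - [0,0,0]
    - [0,0,0]
  twist: [0,0,0,0,0]
  gripper: [0,-0.3,-0.5,-1,-1]

```text
time_s: 22.85
tool_pos: [0.4982, 0.0467, 0.0215]
orientation: [-0.0, 0.99, -0.14, 0.0]
ft_force: [-0.6, -0.2, 0.3]
finger_gap: 0.22
grip_force: 0.0
```

Request:
servo_tool:
  delta_pos:
    - [0,0,0]
    - [0,0,0]
    - [0,0,0]
    - [0,0,0]
    - [0,0,0]
  twist: [0,0,0,0,0]
  gripper: [-1,-1,-1,-1,-1]

```text
time_s: 23.35
tool_pos: [0.499, 0.0468, 0.022]
orientation: [-0.0, 0.99, -0.14, 0.001]
ft_force: [-0.0, 1.4, 9.0]
finger_gap: 0.003
grip_force: 4.0
```

```bash
python3 -c "
from h import *
go([.5033,-.3235,.17],5)"
```

```text
pos [0.499  0.0468 0.022 ] h -16.09 axis [ 0.0025  0.     -1.    ] t 23.35 F [-0.   1.4  9. ] gap 0.3
delta [ 107.2  354.5 -148. ] twist -21.09
```

```bash
python3 -c "
from h import *
s=cams.snapshot('scene')[:,:,::-1];look('w10')
im=cv2.imread('pics/w10.png')
cv2.imwrite('pics/m10.png',np.hstack([cv2.resize(im[150:300,180:330],(400,400)),cv2.resize(s[170:250,210:310],(400,400),interpolation=cv2.INTER_CUBIC)]))"
```

```text
w10 [0.499  0.0468 0.0221] 23.4
```

View pics/m10.png

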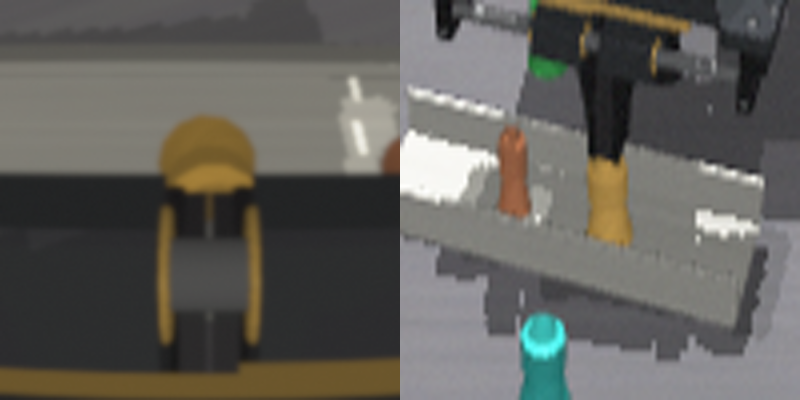

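The fingers shut at the top of the nozzle, so the real fingertips seem to sit about 40 mm above the reported TCP. That also explains the tube slip. I'll raise slowly and find the contact height from the force.

Request:
servo_tool:
  delta_pos:
    - [0,0,-0.5]
    - [0,0,-0.5]
  twist: [0,0]
  gripper: [-1,-1]

```text
time_s: 23.65
tool_pos: [0.4986, 0.0468, 0.0222]
orientation: [-0.0, 0.99, -0.14, 0.001]
ft_force: [0.3, 1.1, 6.6]
finger_gap: 0.007
grip_force: 3.1
```

Request:
servo_tool:
  delta_pos:
    - [0,0,-0.5]
    - [0,0,-0.5]
  twist: [0,0]
  gripper: [-1,-1]

```text
time_s: 23.85
tool_pos: [0.4982, 0.0468, 0.0223]
orientation: [-0.0, 0.99, -0.14, 0.0]
ft_force: [0.4, 0.5, 5.1]
finger_gap: 0.002
grip_force: 2.5
```

Request:
servo_tool:
  delta_pos:
    - [0,0,-1]
    - [0,0,-1]
  twist: [0,0]
  gripper: [-1,-1]

```text
time_s: 24.05
tool_pos: [0.4974, 0.0466, 0.0227]
orientation: [0.0, 0.99, -0.14, -0.0]
ft_force: [0.1, 0.3, 0.7]
finger_gap: 0.005
grip_force: 0.0
```

Request:
servo_tool:
  delta_pos:
    - [0,0,-5]
    - [0,0,-13]
    - [0,0,-13]
  twist: [0,0,0]
  gripper: [-1,-1,-1]

```text
time_s: 24.35
tool_pos: [0.4986, 0.0466, 0.037]
orientation: [0.0, 0.99, -0.14, 0.001]
ft_force: [-0.6, 1.1, 0.1]
finger_gap: 0.01
grip_force: 0.0
```

```bash
python3 -c "
from h import *
s=cams.snapshot('scene')[:,:,::-1];look('w11')
im=cv2.imread('pics/w11.png')
cv2.imwrite('pics/m11.png',np.hstack([cv2.resize(im[150:300,180:330],(400,400)),cv2.resize(s[170:250,220:300],(400,400),interpolation=cv2.INTER_CUBIC)]))"
```

```text
w11 [0.4984 0.0466 0.0367] 24.4
```

View pics/m11.png

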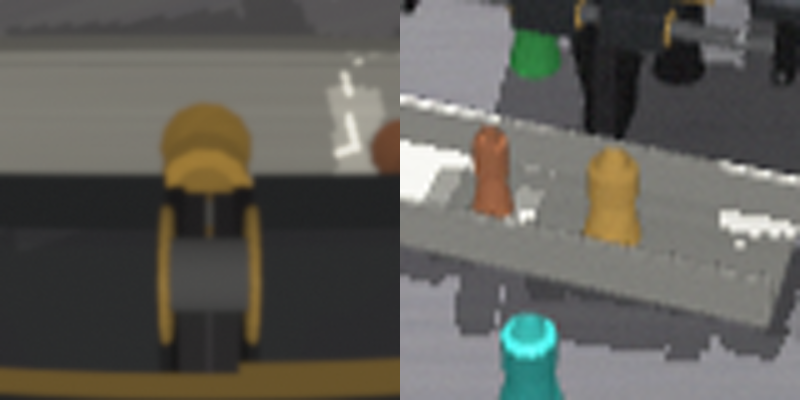

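Confirmed: the nozzle has not moved, and contact at TCP z = 0.0225 on the 0.062 tip puts the fingertips about 39.5 mm above the reported TCP. I'll regrasp with that correction.

Request:
servo_tool:
  delta_pos:
    - [0,-0.5,0]
    - [0,-0.5,0]
    - [0,-0.5,0]
    - [0,-0.5,0]
    - [0,-0.5,0]
  twist: [0,0,0,0,0]
  gripper: [0,0,0,0,0]

```text
time_s: 24.95
tool_pos: [0.4979, 0.0472, 0.0359]
orientation: [-0.0, 0.99, -0.14, -0.0]
ft_force: [-0.2, -1.5, -0.4]
finger_gap: 0.375
grip_force: 0.0
```

Request:
servo_tool:
  delta_pos:
    - [0,0,5]
    - [0,0,10]
    - [0,0,15]
    - [0,0,20]
    - [0,0,25]
  twist: [0,0,0,0,0]
  gripper: [0,0,0,0,0]

```text
time_s: 25.45
tool_pos: [0.4979, 0.0472, 0.0104]
orientation: [-0.0, 0.99, -0.14, -0.0]
ft_force: [-0.3, -0.0, 0.1]
finger_gap: 0.501
grip_force: 0.0
```

Request:
servo_tool:
  delta_pos:
    - [0,0,6]
    - [0,0,12]
    - [0,0,18]
    - [0,0,24]
    - [0,0,28]
  twist: [0,0,0,0,0]
  gripper: [0,0,0,0,0]

```text
time_s: 25.95
tool_pos: [0.4978, 0.0472, -0.0176]
orientation: [0.0, 0.99, -0.14, -0.0]
ft_force: [0.4, -0.3, -0.3]
finger_gap: 0.5
grip_force: 0.0
```

No contact, and the TCP is at -0.0176, so the tips are near 0.022. Closing now.

Request:
servo_tool:
  delta_pos:
    - [0,0,0]
    - [0,0,0]
    - [0,0,0]
    - [0,0,0]
    - [0,0,0]
  twist: [0,0,0,0,0]
  gripper: [-0.3,-0.6,-1,-1,-1]

```text
time_s: 26.45
tool_pos: [0.4982, 0.0471, -0.0168]
orientation: [0.0, 0.99, -0.14, 0.0]
ft_force: [0.5, -1.2, -0.2]
finger_gap: 0.265
grip_force: 30.0
```

Request:
servo_tool:
  delta_pos:
    - [0,0,0]
    - [0,0,0]
    - [0,0,-1]
    - [0,0,-3]
    - [0,0,-5]
  twist: [0,0,0,0,0]
  gripper: [-1,-1,-1,-1,-1]

```text
time_s: 26.95
tool_pos: [0.4978, 0.0472, -0.012]
orientation: [-0.0, 0.99, -0.14, -0.0]
ft_force: [0.8, 0.0, -0.4]
finger_gap: 0.265
grip_force: 30.0
```

```bash
python3 -c "
from h import *
go([.5033,-.3235,.14],5.7)"
```

```text
pos [ 0.4978  0.0472 -0.012 ] h -16.08 axis [-5.e-04  1.e-04 -1.e+00] t 26.95 F [ 0.8  0.  -0.4] gap 23.1
delta [ 107.9  354.7 -152. ] twist -21.78
```

Gripped: gap 23 mm at 30 N. I'll carry it to above the thick spigot.

Request:
servo_tool:
  delta_pos:
    - [0,0,-15]
    - [0,0,-45]
    - [0,0,-85]
    - [0,0,-120]
    - [0,20,-150]
  twist: [0,0,0,0,0]
  gripper: [-1,-1,-1,-1,-1]

```text
time_s: 27.45
tool_pos: [0.493, 0.0291, 0.14]
orientation: [-0.0, 0.99, -0.139, 0.001]
ft_force: [0.3, -0.7, -1.4]
finger_gap: 0.264
grip_force: 30.0
```

Request:
servo_tool:
  delta_pos:
    - [12,40,-7]
    - [24,80,-7]
    - [36,120,-7]
    - [48,160,-7]
    - [60,200,-7]
  twist: [-4,-8,-12,-16,-21.5]
  gripper: [-1,-1,-1,-1,-1]

```text
time_s: 27.95
tool_pos: [0.4942, -0.1822, 0.1451]
orientation: [-0.0, 0.999, 0.049, -0.0]
ft_force: [1.0, 0.6, -2.0]
finger_gap: 0.268
grip_force: 30.0
```

```bash
python3 -c "
from h import *
go([.503,-.323,.145],5.7)"
```

```text
pos [ 0.4942 -0.1822  0.1451] h 5.62 axis [-1.e-04  3.e-04 -1.e+00] t 27.95 F [ 1.   0.6 -2. ] gap 23.4
delta [-5.00e+00  1.41e+02  1.00e-01] twist -0.08
```

Request:
servo_tool:
  delta_pos:
    - [-2,30,0]
    - [-4,70,0]
    - [-5,105,0]
    - [-5,130,0]
    - [-5,141,0]
  twist: [0,0,0,0,0]
  gripper: [-1,-1,-1,-1,-1]

```text
time_s: 28.45
tool_pos: [0.503, -0.3242, 0.1449]
orientation: [0.0, 0.999, 0.046, 0.0]
ft_force: [-0.2, 0.4, -0.9]
finger_gap: 0.265
grip_force: 30.0
```

Request:
servo_tool:
  delta_pos:
    - [0,0,0]
    - [0,0,0]
    - [0,0,0]
  twist: [0,0,0]
  gripper: [-1,-1,-1]

```text
time_s: 28.75
tool_pos: [0.5027, -0.3196, 0.1448]
orientation: [-0.001, 0.999, 0.048, -0.001]
ft_force: [0.0, 0.6, -1.0]
finger_gap: 0.259
grip_force: 30.0
```

```bash
python3 -c "
from h import *
s=cams.snapshot('scene')[:,:,::-1];t=cams.snapshot('top')[:,:,::-1];look('w12')
im=cv2.imread('pics/w12.png')
cv2.imwrite('pics/m12.png',np.hstack([cv2.resize(im[150:300,180:330],(400,400)),cv2.resize(s[120:220,55:155],(400,400),interpolation=cv2.INTER_CUBIC)]))
go([.503,-.323,.145],5.7)"
```

```text
w12 [ 0.503 -0.32   0.145] 28.85
pos [ 0.5031 -0.3203  0.1451] h 5.51 axis [-3.e-04  5.e-04 -1.e+00] t 28.9 F [-0.  -0.5 -0.8] gap 23.3
delta [-0.4  2.7  0.1] twist -0.19
```

View pics/m12.png

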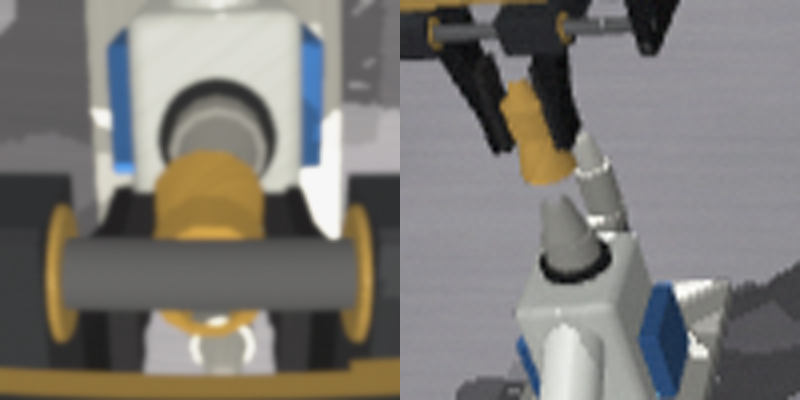

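The wrist crop shows the barrel collar centred at about (217,139) and the nozzle at x ≈ 208, so the nozzle still has to shift about 3 mm in tool +y. That was my last picture view.

```bash
python3 -c "
from h import *
import pickle
s=pickle.load(open('pics/w12.pkl','rb'))
for z in(.116,.122): print(plane(wray((180+217/2.667,150+139/2.667),s),z))
go([.503,-.323,.13],5.7)"
```

```text
[ 0.50604495 -0.32205709  0.116     ]
[ 0.50767403 -0.3218344   0.122     ]
pos [ 0.5031 -0.3203  0.1451] h 5.51 axis [-3.e-04  5.e-04 -1.e+00] t 28.9 F [-0.  -0.5 -0.8] gap 23.3
delta [-0.4  2.7 15.1] twist -0.19
```

Request:
servo_tool:
  delta_pos:
    - [0,2.4,0]
    - [0,2.4,5]
    - [0,2.4,10]
    - [0,2.4,15]
    - [0,2.4,18]
  twist: [0,0,0,0,0]
  gripper: [-1,-1,-1,-1,-1]

```text
time_s: 29.4
tool_pos: [0.5029, -0.3237, 0.1261]
orientation: [-0.001, 0.999, 0.047, -0.001]
ft_force: [-0.7, 0.1, -0.4]
finger_gap: 0.263
grip_force: 30.0
```

Request:
servo_tool:
  delta_pos:
    - [0,0,3]
    - [0,0,6]
    - [0,0,9]
    - [0,0,12]
    - [0,0,12]
  twist: [0,0,0,0,0]
  gripper: [-1,-1,-1,-1,-1]

```text
time_s: 29.9
tool_pos: [0.5031, -0.3238, 0.1145]
orientation: [-0.0, 0.999, 0.047, -0.0]
ft_force: [0.6, 0.2, -2.1]
finger_gap: 0.265
grip_force: 30.0
```

Request:
servo_tool:
  delta_pos:
    - [0,0,2]
    - [0,0,4]
    - [0,0,6]
    - [0,0,7]
    - [0,0,7]
  twist: [0,0,0,0,0]
  gripper: [-1,-1,-1,-1,-1]

```text
time_s: 30.4
tool_pos: [0.5031, -0.3237, 0.1078]
orientation: [-0.0, 0.999, 0.047, -0.0]
ft_force: [-1.0, 0.9, -1.2]
finger_gap: 0.27
grip_force: 30.0
```

Request:
servo_tool:
  delta_pos:
    - [0,0,1]
    - [0,0,2]
    - [0,0,2]
  twist: [0,0,0]
  gripper: [-1,-1,-1]

```text
time_s: 30.7
tool_pos: [0.5032, -0.3234, 0.106]
orientation: [-0.001, 0.999, 0.047, -0.0]
ft_force: [0.1, 3.1, 1.1]
finger_gap: 0.261
grip_force: 30.0
```

Request:
servo_tool:
  delta_pos:
    - [0,-0.7,0]
    - [0,-0.7,1]
    - [0,-0.7,2]
    - [0,-0.7,2]
  twist: [0,0,0,0]
  gripper: [-1,-1,-1,-1]

```text
time_s: 31.1
tool_pos: [0.5033, -0.323, 0.1042]
orientation: [-0.0, 0.999, 0.047, 0.0]
ft_force: [-0.9, 4.2, 3.9]
finger_gap: 0.264
grip_force: 30.0
```

Request:
servo_tool:
  delta_pos:
    - [0,-0.7,0]
    - [0,-0.7,0.5]
    - [0,-0.7,1]
    - [0,-0.7,1]
  twist: [0,0,0,0]
  gripper: [-1,-1,-1,-1]

```text
time_s: 31.5
tool_pos: [0.5035, -0.323, 0.1041]
orientation: [0.0, 0.999, 0.047, 0.0]
ft_force: [-2.0, 3.0, 7.3]
finger_gap: 0.265
grip_force: 30.0
```

Request:
servo_tool:
  delta_pos:
    - [0.4,-0.5,0.6]
    - [0.4,-0.5,1]
    - [0.4,-0.5,1]
    - [0.4,-0.5,1]
  twist: [0,0,0,0]
  gripper: [-1,-1,-1,-1]

```text
time_s: 31.9
tool_pos: [0.5036, -0.323, 0.104]
orientation: [0.001, 0.999, 0.048, 0.0]
ft_force: [-3.6, 2.0, 12.3]
finger_gap: 0.267
grip_force: 30.0
```

Request:
servo_tool:
  delta_pos:
    - [-1,0,0]
    - [-1,0,-1.5]
    - [-1,0,-2]
    - [-1,0,-2]
    - [-1,0,-2]
  twist: [0,0,0,0,0]
  gripper: [-1,-1,-0.4,-0.1,0]

```text
time_s: 32.4
tool_pos: [0.5024, -0.3228, 0.1036]
orientation: [0.0, 0.999, 0.047, -0.0]
ft_force: [-1.0, 0.6, 0.7]
finger_gap: 0.406
grip_force: 0.0
```

Request:
servo_tool:
  delta_pos:
    - [0,0,0]
    - [0,0,-10]
    - [0,0,-30]
    - [0,0,-60]
    - [0,0,-80]
  twist: [0,0,0,0,0]
  gripper: [0,0,0,0,0]

```text
time_s: 32.9
tool_pos: [0.5032, -0.3229, 0.1864]
orientation: [0.001, 0.999, 0.047, 0.001]
ft_force: [0.8, 0.6, 0.7]
finger_gap: 0.498
grip_force: 0.0
```

Run:
```python
from h import *
np.set_printoptions(precision=4,suppress=True)
t=cams.snapshot('top')[:,:,::-1]; s=cams.snapshot('scene')[:,:,::-1]
for n,im in(('top',t),('scene',s)):
    hsv=cv2.cvtColor(np.ascontiguousarray(im),cv2.COLOR_BGR2HSV)
    for nm,lo,hi in(('brass',(15,110,90),(32,255,255)),('copper',(5,100,60),(14,255,255))):
        m=cv2.inRange(hsv,lo,hi); k,_,st,c=cv2.connectedComponentsWithStats(m)
        print(n,nm,[(st[i].tolist(),c[i].round(1).tolist()) for i in range(1,k) if st[i][4]>8])
go([.481,-.0097,.03],-16)
```

```text
top brass []
top copper [([251, 213, 6, 7, 23], [253.7, 216.6])]
scene brass [([342, 12, 18, 41, 526], [350.3, 33.6]), ([217, 66, 12, 19, 179], [223.1, 76.3]), ([322, 67, 13, 9, 78], [328.9, 70.8]), ([339, 67, 6, 12, 27], [341.1, 73.0]), ([29, 96, 48, 6, 170], [50.1, 97.9]), ([45, 103, 4, 8, 14], [45.9, 106.6]), ([91, 102, 3, 8, 12], [91.5, 105.8]), ([85, 156, 17, 25, 254], [92.7, 169.1]), ([320, 339, 51, 12, 92], [342.5, 345.1])]
scene copper [([485, 120, 25, 28, 315], [496.2, 134.4]), ([235, 196, 7, 17, 100], [237.8, 204.2])]
pos [ 0.5047 -0.3242  0.188 ] h 5.43 axis [ 0.006  -0.0058 -1.    ] t 33.0 F [-0.6 -0.3 -0.7] gap 43.1
delta [   5.4 -316.3  156. ] twist 21.43
```

The nozzle is seated on the barrel in the scene view (92.7,169). On to the wire tip.

Request:
servo_tool:
  delta_pos:
    - [1,-40,0]
    - [2,-85,0]
    - [3,-132,0]
    - [4,-180,0]
    - [5,-228,0]
  twist: [4,8,12,17,21.5]
  gripper: [0,0,0,0,0]

```text
time_s: 33.5
tool_pos: [0.4849, -0.0929, 0.1833]
orientation: [-0.0, 0.99, -0.142, -0.001]
ft_force: [0.1, 0.5, 0.2]
finger_gap: 0.499
grip_force: 0.0
```

Request:
servo_tool:
  delta_pos:
    - [0,0,0]
    - [0,0,0]
    - [0,0,0]
  twist: [0,0,0]
  gripper: [0,0,0]

```text
time_s: 33.8
tool_pos: [0.4864, -0.0958, 0.1839]
orientation: [0.0, 0.99, -0.14, 0.0]
ft_force: [-0.3, 0.1, -0.6]
finger_gap: 0.504
grip_force: 0.0
```

```bash
python3 -c "
from h import *
go([.4812,-.01,.03],-16)"
```

```text
pos [ 0.4864 -0.0958  0.1839] h -16.08 axis [ 4.e-04 -7.e-04 -1.e+00] t 33.8 F [-0.3  0.1 -0.6] gap 43.8
delta [-28.8 -81.  153.8] twist -0.08
```

Request:
servo_tool:
  delta_pos:
    - [-15,-40,0]
    - [-29,-81,20]
    - [-29,-81,60]
    - [-29,-81,95]
    - [-29,-81,110]
  twist: [0,0,0,0,0]
  gripper: [0,0,0,0,0]

```text
time_s: 34.3
tool_pos: [0.4793, -0.0098, 0.0712]
orientation: [-0.0, 0.99, -0.14, -0.002]
ft_force: [-0.6, -0.5, -0.3]
finger_gap: 0.502
grip_force: 0.0
```

Request:
servo_tool:
  delta_pos:
    - [0,0,0]
    - [0,0,0]
  twist: [0,0]
  gripper: [0,0]

```text
time_s: 34.5
tool_pos: [0.4813, -0.0102, 0.0739]
orientation: [0.0, 0.99, -0.141, 0.0]
ft_force: [0.1, -1.0, 0.2]
finger_gap: 0.502
grip_force: 0.0
```

Run:
```python
from h import *
import pickle
look('w13'); s=pickle.load(open('pics/w13.pkl','rb'))
im=cv2.imread('pics/w13.png'); hsv=cv2.cvtColor(im,cv2.COLOR_BGR2HSV)
m=cv2.inRange(hsv,(3,100,60),(14,255,255)); k,_,st,c=cv2.connectedComponentsWithStats(m)
for i in range(1,k):
    if st[i][4]>30: print(st[i],c[i],plane(wray(c[i],s),.045),plane(wray((c[i][0],st[i][1]+st[i][3]),s),.045))
go([.4812,-.01,-.017],-16)
```

```text
w13 [ 0.4813 -0.0102  0.0739] 34.5
[250 185  20  32 488] [259.07786885 199.57786885] [ 0.48581392 -0.01206161  0.045     ] [ 0.47172374 -0.00799987  0.045     ]
pos [ 0.4818 -0.0102  0.0745] h -16.17 axis [ 1.7e-03 -5.0e-04 -1.0e+00] t 34.55 F [ 0.4 -0.5  0.6] gap 43.5
delta [-0.7 -0.  91.5] twist -0.17
```

Request:
servo_tool:
  delta_pos:
    - [0,0,20]
    - [0,0,40]
    - [0,0,55]
    - [0,0,65]
    - [0,0,73]
  twist: [0,0,0,0,0]
  gripper: [0,0,0,0,0]

```text
time_s: 35.05
tool_pos: [0.4816, -0.0095, 0.0013]
orientation: [0.0, 0.99, -0.14, 0.001]
ft_force: [0.1, -0.3, 0.8]
finger_gap: 0.499
grip_force: 0.0
```

Request:
servo_tool:
  delta_pos:
    - [0,0,7]
    - [0,0,13]
    - [0,0,18]
    - [0,0,18]
  twist: [0,0,0,0]
  gripper: [0,0,0,0]

```text
time_s: 35.45
tool_pos: [0.4803, -0.0088, -0.0174]
orientation: [-0.0, 0.99, -0.14, -0.0]
ft_force: [0.3, 0.2, 0.2]
finger_gap: 0.501
grip_force: 0.0
```

Request:
servo_tool:
  delta_pos:
    - [0,0,0]
    - [0,0,0]
    - [0,0,0]
    - [0,0,0]
    - [0,0,0]
  twist: [0,0,0,0,0]
  gripper: [-0.4,-0.7,-1,-1,-1]

```text
time_s: 35.95
tool_pos: [0.4806, -0.0089, -0.0168]
orientation: [-0.0, 0.99, -0.14, 0.0]
ft_force: [0.7, 0.3, 0.2]
finger_gap: 0.18
grip_force: 30.0
```

Request:
servo_tool:
  delta_pos:
    - [0,0,0]
    - [0,0,0]
    - [0,0,0]
    - [0,0,0]
    - [0,0,0]
  twist: [0,0,0,0,0]
  gripper: [-1,-1,-1,-1,-1]

```text
time_s: 36.45
tool_pos: [0.4806, -0.0089, -0.017]
orientation: [-0.0, 0.99, -0.14, 0.0]
ft_force: [-0.3, -0.4, 1.8]
finger_gap: 0.187
grip_force: 30.0
```

Request:
servo_tool:
  delta_pos:
    - [0,0,-2]
    - [0,0,-5]
    - [0,0,-10]
    - [0,0,-10]
  twist: [0,0,0,0]
  gripper: [-1,-1,-1,-1]

```text
time_s: 36.85
tool_pos: [0.4809, -0.009, -0.0064]
orientation: [0.0, 0.99, -0.14, 0.001]
ft_force: [0.6, 1.7, -0.8]
finger_gap: 0.182
grip_force: 30.0
```

Request:
servo_tool:
  delta_pos:
    - [0,0,-20]
    - [0,0,-60]
    - [0,0,-105]
    - [0,0,-150]
    - [0,0,-160]
  twist: [0,0,0,0,0]
  gripper: [-1,-1,-1,-1,-1]

```text
time_s: 37.35
tool_pos: [0.4838, -0.0096, 0.1577]
orientation: [0.001, 0.99, -0.14, 0.005]
ft_force: [1.5, 0.0, 0.1]
finger_gap: 0.186
grip_force: 30.0
```

```bash
python3 -c "
from h import *
go([.4387,-.3305,.15],7)"
```

```text
pos [ 0.4838 -0.0096  0.1577] h -16.06 axis [ 0.0098 -0.0025 -0.9999] t 37.35 F [1.5 0.  0.1] gap 16.1
delta [ 45.4 320.8   8. ] twist -23.06
```

Request:
servo_tool:
  delta_pos:
    - [4,30,0]
    - [11,75,0]
    - [17,120,0]
    - [23,165,0]
    - [29,208,0]
  twist: [-4,-9,-14,-19,-23]
  gripper: [-1,-1,-1,-1,-1]

```text
time_s: 37.85
tool_pos: [0.4496, -0.2181, 0.1522]
orientation: [-0.001, 0.998, 0.062, -0.001]
ft_force: [0.3, 0.6, -0.1]
finger_gap: 0.186
grip_force: 30.0
```

```bash
python3 -c "
from h import *
go([.4387,-.3305,.15],7)"
```

```text
pos [ 0.4496 -0.2181  0.1522] h 7.1 axis [-0.0013  0.0011 -1.    ] t 37.85 F [ 0.3  0.6 -0.1] gap 16.2
delta [-24.7 110.2   2. ] twist 0.1
```

Request:
servo_tool:
  delta_pos:
    - [-10,25,0]
    - [-18,60,0]
    - [-24,90,0]
    - [-24,110,0]
    - [-24,110,0]
  twist: [0,0,0,0,0]
  gripper: [-1,-1,-1,-1,-1]

```text
time_s: 38.35
tool_pos: [0.4401, -0.3317, 0.1521]
orientation: [0.0, 0.998, 0.059, 0.0]
ft_force: [-0.5, -0.3, 0.0]
finger_gap: 0.186
grip_force: 30.0
```

Request:
servo_tool:
  delta_pos:
    - [0,0,0]
    - [0,0,0]
    - [0,0,0]
  twist: [0,0,0]
  gripper: [-1,-1,-1]

```text
time_s: 38.65
tool_pos: [0.44, -0.3272, 0.1527]
orientation: [-0.001, 0.998, 0.061, -0.0]
ft_force: [-0.2, -0.7, 0.4]
finger_gap: 0.183
grip_force: 30.0
```

```bash
python3 -c "
from h import *
go([.4387,-.3305,.126],7)"
```

```text
pos [ 0.44   -0.3272  0.1527] h 7.0 axis [-9.0e-04  1.2e-03 -1.0e+00] t 38.65 F [-0.2 -0.7  0.4] gap 15.9
delta [-1.6  3.2 26.7] twist 0.0
```

Request:
servo_tool:
  delta_pos:
    - [-1.5,3,5]
    - [-1.5,3,12]
    - [-1.5,3,19]
    - [-1.5,3,24]
    - [-1.5,3,27]
  twist: [0,0,0,0,0]
  gripper: [-1,-1,-1,-1,-1]

```text
time_s: 39.15
tool_pos: [0.4388, -0.3316, 0.1251]
orientation: [-0.001, 0.998, 0.06, -0.0]
ft_force: [-0.5, -0.1, -0.2]
finger_gap: 0.184
grip_force: 30.0
```

Request:
servo_tool:
  delta_pos:
    - [0,0,1]
    - [0,0,2]
    - [0,0,3]
    - [0,0,4]
    - [0,0,4]
  twist: [0,0,0,0,0]
  gripper: [-1,-1,-1,-1,-1]

```text
time_s: 39.65
tool_pos: [0.4391, -0.3321, 0.122]
orientation: [0.0, 0.998, 0.06, 0.0]
ft_force: [-0.3, 0.2, 0.1]
finger_gap: 0.184
grip_force: 30.0
```

Request:
servo_tool:
  delta_pos:
    - [0,-1,1]
    - [0,-1,2]
    - [0,-1,4]
    - [0,-1,6]
    - [0,-1,6]
  twist: [0,0,0,0,0]
  gripper: [-1,-1,-1,-1,-1]

```text
time_s: 40.15
tool_pos: [0.4388, -0.3309, 0.1156]
orientation: [-0.0, 0.998, 0.06, -0.0]
ft_force: [-0.5, 0.2, -1.1]
finger_gap: 0.186
grip_force: 30.0
```

Request:
servo_tool:
  delta_pos:
    - [0,0,1]
    - [0,0,2]
    - [0,0,3]
    - [0,0,4]
    - [0,0,4]
  twist: [0,0,0,0,0]
  gripper: [-1,-1,-1,-1,-1]

```text
time_s: 40.65
tool_pos: [0.4389, -0.331, 0.1118]
orientation: [-0.0, 0.998, 0.06, -0.0]
ft_force: [0.6, -0.4, -0.5]
finger_gap: 0.187
grip_force: 30.0
```

Request:
servo_tool:
  delta_pos:
    - [0,0,1]
    - [0,0,2]
    - [0,0,3]
    - [0,0,4]
    - [0,0,4]
  twist: [0,0,0,0,0]
  gripper: [-1,-1,-1,-1,-1]

```text
time_s: 41.15
tool_pos: [0.4387, -0.3305, 0.1078]
orientation: [-0.001, 0.998, 0.06, -0.0]
ft_force: [-1.6, 1.4, 0.3]
finger_gap: 0.187
grip_force: 30.0
```

Request:
servo_tool:
  delta_pos:
    - [0,0,1]
    - [0,0,2]
    - [0,0,3]
    - [0,0,3]
  twist: [0,0,0,0]
  gripper: [-1,-1,-1,-1]

```text
time_s: 41.55
tool_pos: [0.4386, -0.3302, 0.1048]
orientation: [-0.001, 0.998, 0.06, -0.0]
ft_force: [-0.8, 3.7, 2.8]
finger_gap: 0.183
grip_force: 30.0
```

Request:
servo_tool:
  delta_pos:
    - [-0.3,-0.8,0.5]
    - [-0.3,-0.8,1]
    - [-0.3,-0.8,2]
    - [-0.3,-0.8,2]
  twist: [0,0,0,0]
  gripper: [-1,-1,-1,-1]

```text
time_s: 41.95
tool_pos: [0.4386, -0.3302, 0.1039]
orientation: [0.0, 0.998, 0.06, 0.0]
ft_force: [-1.2, 4.0, 8.4]
finger_gap: 0.188
grip_force: 30.0
```

Request:
servo_tool:
  delta_pos:
    - [-0.3,-0.7,0.5]
    - [-0.3,-0.7,1]
    - [-0.3,-0.7,1]
    - [-0.3,-0.7,1]
  twist: [0,0,0,0]
  gripper: [-1,-1,-1,-1]

```text
time_s: 42.35
tool_pos: [0.4387, -0.3302, 0.1038]
orientation: [0.001, 0.998, 0.06, 0.001]
ft_force: [-1.8, 4.6, 12.9]
finger_gap: 0.184
grip_force: 30.0
```

Wire tip is seated at the expected height with a 13 N push. Release and back off.

Request:
servo_tool:
  delta_pos:
    - [0,0,0]
    - [0,0,-1.5]
    - [0,0,-2]
    - [0,0,-2]
    - [0,0,-2]
  twist: [0,0,0,0,0]
  gripper: [-1,-1,-0.4,-0.1,0]

```text
time_s: 42.85
tool_pos: [0.4387, -0.3307, 0.1039]
orientation: [0.001, 0.998, 0.06, 0.0]
ft_force: [0.7, 0.8, -0.1]
finger_gap: 0.376
grip_force: 0.0
```

Request:
servo_tool:
  delta_pos:
    - [0,0,0]
    - [0,0,-10]
    - [0,0,-30]
    - [0,0,-60]
    - [0,0,-90]
  twist: [0,0,0,0,0]
  gripper: [0,0,0,0,0]

```text
time_s: 43.35
tool_pos: [0.4381, -0.3296, 0.1953]
orientation: [-0.0, 0.998, 0.06, -0.0]
ft_force: [0.1, -0.2, 0.1]
finger_gap: 0.498
grip_force: 0.0
```

Run:
```python
from h import *
np.set_printoptions(precision=1,suppress=True)
s=cams.snapshot('scene')[:,:,::-1]; cv2.imwrite('pics/s14.png',s)
hsv=cv2.cvtColor(np.ascontiguousarray(s),cv2.COLOR_BGR2HSV)[100:220,60:140]
for nm,lo,hi in(('brass',(15,110,70),(32,255,255)),('copper',(3,100,50),(14,255,255))):
    k,_,st,c=cv2.connectedComponentsWithStats(cv2.inRange(hsv,lo,hi))
    print(nm,[(st[i].tolist(),(c[i]+[60,100]).round(1)) for i in range(1,k) if st[i][4]>15])
i=cams.camera_info('scene');f=192/np.tan(np.radians(i['vertical_fov'])/2)
def pr(X): c=np.array(i['R'])@X+i['t']; return c[:2]/c[2]*f+[i['cx'],i['cy']]
print('expect nozzle base/top',pr(np.r_[.5033,-.3228,.125]),pr(np.r_[.5033,-.3228,.183]),'tip',pr(np.r_[.4387,-.3302,.125]),pr(np.r_[.4387,-.3302,.181]))
print(robot.observe()['q'].round(2))
go([.5102,.2555,.15],73.9)
```

```text
brass [([25, 56, 17, 25, 257], array([ 92.7, 168.9]))]
copper [([34, 41, 13, 21, 138], array([ 99.4, 151.8]))]
expect nozzle base/top [ 95.7 176.5] [ 87.9 155.1] tip [102.3 159.4] [ 95.5 139.2]
[-0.8  0.4  1.6  0.   1.1  0.6]
pos [ 0.4 -0.3  0.2] h 6.94 axis [ 0. -0. -1.] t 43.4 F [ 0.7 -0.4  2.7] gap 43.6
delta [ 139.6 -575.6   46.6] twist -66.96
```

Both colour blobs match the expected seated poses. Next: back to the mat for the square tube.

Request:
servo_tool:
  delta_pos:
    - [10,-40,0]
    - [21,-86,0]
    - [32,-132,0]
    - [43,-178,0]
    - [54,-224,0]
  twist: [0,0,0,0,0]
  gripper: [1,1,1,1,1]

```text
time_s: 43.9
tool_pos: [0.4651, -0.0993, 0.1947]
orientation: [0.0, 0.998, 0.06, 0.001]
ft_force: [-0.1, -0.2, -0.1]
finger_gap: 0.869
grip_force: 0.0
```

Request:
servo_tool:
  delta_pos:
    - [11,-46,0]
    - [22,-92,0]
    - [33,-138,0]
    - [44,-184,0]
    - [55,-230,0]
  twist: [-7,-14,-21,-28,-35]
  gripper: [1,1,1,1,1]

```text
time_s: 44.4
tool_pos: [0.492, 0.1362, 0.1948]
orientation: [0.0, 0.933, 0.36, 0.001]
ft_force: [-0.2, -1.0, -0.1]
finger_gap: 0.999
grip_force: 0.0
```

```bash
python3 -c "
from h import *
go([.5102,.2555,.15],73.9)"
```

```text
pos [0.492  0.1362 0.1948] h 42.22 axis [ 1.8e-03 -1.0e-04 -1.0e+00] t 44.4 F [-0.2 -1.  -0.1] gap 86.9
delta [ 93.6 -76.2  44.8] twist -31.68
```

Request:
servo_tool:
  delta_pos:
    - [35,-28,0]
    - [65,-55,0]
    - [85,-72,0]
    - [93.5,-76,0]
    - [93.5,-76,20]
  twist: [-8,-16,-24,-31.5,-31.5]
  gripper: [1,1,1,1,1]

```text
time_s: 44.9
tool_pos: [0.5135, 0.256, 0.1768]
orientation: [0.001, 0.8, 0.6, 0.004]
ft_force: [0.3, -0.1, -0.5]
finger_gap: 1.001
grip_force: 0.0
```

Request:
servo_tool:
  delta_pos:
    - [0,0,20]
    - [0,0,25]
    - [0,0,25]
    - [0,0,25]
  twist: [0,0,0,0]
  gripper: [1,1,1,1]

```text
time_s: 45.3
tool_pos: [0.5112, 0.2533, 0.1499]
orientation: [0.0, 0.802, 0.598, 0.001]
ft_force: [0.3, 0.2, 0.5]
finger_gap: 1.0
grip_force: 0.0
```

```bash
python3 -c "
from h import *
go([.5104,.2556,.04],73.9)"
```

```text
pos [0.5112 0.2533 0.1499] h 73.41 axis [ 1.6e-03  5.0e-04 -1.0e+00] t 45.3 F [0.3 0.2 0.5] gap 87.0
delta [  1.9  -1.6 109.9] twist -0.49
```

Request:
servo_tool:
  delta_pos:
    - [2,-1.5,20]
    - [2,-1.5,45]
    - [2,-1.5,70]
    - [2,-1.5,90]
    - [2,-1.5,100]
  twist: [-0.5,-0.5,-0.5,-0.5,-0.5]
  gripper: [1,1,1,1,1]

```text
time_s: 45.8
tool_pos: [0.5097, 0.2554, 0.0485]
orientation: [-0.0, 0.799, 0.601, -0.0]
ft_force: [-0.4, 0.6, 0.2]
finger_gap: 1.002
grip_force: 0.0
```

Request:
servo_tool:
  delta_pos:
    - [0,0,5]
    - [0,0,10]
    - [0,0,10]
  twist: [0,0,0]
  gripper: [1,1,1]

```text
time_s: 46.1
tool_pos: [0.51, 0.2556, 0.0394]
orientation: [0.0, 0.799, 0.601, 0.0]
ft_force: [-0.2, -0.4, 0.5]
finger_gap: 1.001
grip_force: 0.0
```

Request:
servo_tool:
  delta_pos:
    - [0,0,0]
    - [0,0,0]
    - [0,0,0]
    - [0,0,0]
    - [0,0,0]
  twist: [0,0,0,0,0]
  gripper: [0,-0.5,-1,-1,-1]

```text
time_s: 46.6
tool_pos: [0.5097, 0.2556, 0.0392]
orientation: [0.0, 0.799, 0.601, 0.0]
ft_force: [-1.2, 0.0, 0.3]
finger_gap: 0.63
grip_force: 0.0
```

Request:
servo_tool:
  delta_pos:
    - [0,0,0]
    - [0,0,0]
    - [0,0,0]
    - [0,0,0]
    - [0,0,0]
  twist: [0,0,0,0,0]
  gripper: [-1,-1,-1,-1,-1]

```text
time_s: 47.1
tool_pos: [0.5096, 0.2556, 0.039]
orientation: [-0.0, 0.799, 0.601, 0.0]
ft_force: [0.1, -0.3, 0.5]
finger_gap: 0.458
grip_force: 30.0
```

```bash
python3 -c "
from h import *
go([.4648,-.0505,.13],73.9)"
```

```text
pos [0.5096 0.2556 0.039 ] h 73.92 axis [-0.  0. -1.] t 47.1 F [ 0.1 -0.3  0.5] gap 39.8
delta [-306.5   41.7  -91. ] twist 0.02
```

Request:
servo_tool:
  delta_pos:
    - [0,0,-5]
    - [0,0,-20]
    - [0,0,-40]
    - [0,0,-55]
    - [-15,2,-60]
  twist: [0,0,0,0,0]
  gripper: [-1,-1,-1,-1,-1]

```text
time_s: 47.6
tool_pos: [0.5088, 0.2418, 0.1006]
orientation: [0.001, 0.798, 0.602, 0.002]
ft_force: [0.9, -0.5, -2.3]
finger_gap: 0.458
grip_force: 30.0
```

Request:
servo_tool:
  delta_pos:
    - [-25,3,0]
    - [-55,7,0]
    - [-85,12,0]
    - [-120,16,0]
    - [-150,21,0]
  twist: [0,0,0,0,0]
  gripper: [-1,-1,-1,-1,-1]

```text
time_s: 48.1
tool_pos: [0.4841, 0.0885, 0.0985]
orientation: [-0.001, 0.799, 0.601, -0.001]
ft_force: [0.5, -0.5, -3.4]
finger_gap: 0.454
grip_force: 30.0
```

Request:
servo_tool:
  delta_pos:
    - [-30,4,0]
    - [-60,8,0]
    - [-90,12,0]
    - [-120,16,0]
    - [-138,18.5,0]
  twist: [0,0,0,0,0]
  gripper: [-1,-1,-1,-1,-1]

```text
time_s: 48.6
tool_pos: [0.464, -0.0495, 0.0986]
orientation: [-0.0, 0.8, 0.601, -0.001]
ft_force: [-0.2, -0.0, -2.1]
finger_gap: 0.451
grip_force: 30.0
```

Request:
servo_tool:
  delta_pos:
    - [0,0,0]
    - [0,0,0]
  twist: [0,0]
  gripper: [-1,-1]

```text
time_s: 48.8
tool_pos: [0.4646, -0.0474, 0.0987]
orientation: [-0.001, 0.8, 0.601, -0.0]
ft_force: [-0.3, 1.0, -1.8]
finger_gap: 0.46
grip_force: 30.0
```

```bash
python3 -c "
from h import *
go([.4648,-.0505,.0395],73.9)"
```

```text
pos [ 0.4646 -0.0474  0.0987] h 73.82 axis [-1.5e-03  7.0e-04 -1.0e+00] t 48.8 F [-0.3  1.  -1.8] gap 40.0
delta [-3.   1.2 59.2] twist -0.08
```

Request:
servo_tool:
  delta_pos:
    - [-3,0.5,10]
    - [-3,0.5,25]
    - [-3,0.5,40]
    - [-3,0.5,50]
    - [-3,0.5,53]
  twist: [0,0,0,0,0]
  gripper: [-1,-1,-1,-1,-1]

```text
time_s: 49.3
tool_pos: [0.4642, -0.0491, 0.0446]
orientation: [-0.001, 0.799, 0.602, -0.001]
ft_force: [0.9, -0.2, -2.6]
finger_gap: 0.457
grip_force: 30.0
```

Request:
servo_tool:
  delta_pos:
    - [0,0,2]
    - [0,0,4]
    - [0,0,5.5]
    - [0,0,6]
    - [0,0,6]
  twist: [0,0,0,0,0]
  gripper: [-1,-1,-1,-1,-1]

```text
time_s: 49.8
tool_pos: [0.4654, -0.0502, 0.0402]
orientation: [0.0, 0.799, 0.601, 0.0]
ft_force: [0.3, 0.5, -2.4]
finger_gap: 0.459
grip_force: 30.0
```

Request:
servo_tool:
  delta_pos:
    - [0,0,0.6]
    - [0,0,1]
    - [0,0,1]
    - [0,0,1]
  twist: [0,0,0,0]
  gripper: [-1,-1,-1,-1]

```text
time_s: 50.2
tool_pos: [0.4652, -0.0501, 0.039]
orientation: [0.0, 0.799, 0.601, 0.0]
ft_force: [0.1, -0.0, -2.6]
finger_gap: 0.456
grip_force: 30.0
```

Request:
servo_tool:
  delta_pos:
    - [0,0,0]
    - [0,0,0]
    - [0,0,0]
    - [0,0,0]
    - [0,0,0]
  twist: [0,0,0,0,0]
  gripper: [-0.4,0,0.4,0.8,1]

```text
time_s: 50.7
tool_pos: [0.4654, -0.0502, 0.0392]
orientation: [0.0, 0.799, 0.601, 0.0]
ft_force: [-0.1, -0.3, 0.8]
finger_gap: 0.691
grip_force: 0.0
```

Request:
servo_tool:
  delta_pos:
    - [0,0,0]
    - [0,0,0]
    - [0,0,-30]
    - [0,0,-75]
    - [0,0,-120]
  twist: [0,0,0,0,0]
  gripper: [1,1,1,1,1]

```text
time_s: 51.2
tool_pos: [0.4644, -0.0499, 0.1598]
orientation: [-0.001, 0.799, 0.601, -0.001]
ft_force: [0.7, 0.5, -1.6]
finger_gap: 0.992
grip_force: 0.0
```

```bash
python3 -c "
from h import *
go([.5357,.343,.16],73.9)"
```

```text
pos [ 0.4644 -0.0499  0.1598] h 73.92 axis [-2.3e-03  8.0e-04 -1.0e+00] t 51.2 F [ 0.7  0.5 -1.6] gap 86.3
delta [397.2 -40.3  -0. ] twist 0.02
```

Request:
servo_tool:
  delta_pos:
    - [35,-4,0]
    - [82,-8,0]
    - [130,-13,0]
    - [178,-18,0]
    - [225,-23,0]
  twist: [0,0,0,0,0]
  gripper: [1,1,1,1,1]

```text
time_s: 51.7
tool_pos: [0.5054, 0.1743, 0.1591]
orientation: [0.0, 0.799, 0.601, 0.0]
ft_force: [1.1, 0.2, 1.2]
finger_gap: 1.001
grip_force: 0.0
```

Request:
servo_tool:
  delta_pos:
    - [47,-5,0]
    - [94,-10,0]
    - [135,-14,0]
    - [160,-16,0]
    - [172,-18,0]
  twist: [0,0,0,0,0]
  gripper: [1,1,1,1,1]

```text
time_s: 52.2
tool_pos: [0.5356, 0.3451, 0.1586]
orientation: [-0.0, 0.798, 0.602, 0.0]
ft_force: [-0.0, -0.7, 0.3]
finger_gap: 0.998
grip_force: 0.0
```

Request:
servo_tool:
  delta_pos:
    - [0,0,0]
    - [0,0,0]
  twist: [0,0]
  gripper: [1,1]

```text
time_s: 52.4
tool_pos: [0.5351, 0.3415, 0.1586]
orientation: [0.0, 0.799, 0.601, -0.001]
ft_force: [0.5, 0.5, -0.5]
finger_gap: 1.003
grip_force: 0.0
```

```bash
python3 -c "
from h import *
go([.5357,.343,.04],73.9)"
```

```text
pos [0.5351 0.3415 0.1586] h 73.91 axis [-0.0014 -0.0013 -1.    ] t 52.4 F [ 0.5  0.5 -0.5] gap 87.3
delta [  1.8   0.2 118.6] twist 0.01
```

Request:
servo_tool:
  delta_pos:
    - [1,0,20]
    - [1,0,50]
    - [1,0,80]
    - [1,0,100]
    - [1,0,110]
  twist: [0,0,0,0,0]
  gripper: [1,1,1,1,1]

```text
time_s: 52.9
tool_pos: [0.5346, 0.341, 0.0471]
orientation: [-0.0, 0.8, 0.6, -0.002]
ft_force: [-0.2, -0.2, 0.6]
finger_gap: 1.005
grip_force: 0.0
```

Request:
servo_tool:
  delta_pos:
    - [0,0,4]
    - [0,0,8.5]
    - [0,0,8.5]
  twist: [0,0,0]
  gripper: [1,1,1]

```text
time_s: 53.2
tool_pos: [0.5365, 0.3435, 0.0411]
orientation: [0.0, 0.799, 0.601, 0.0]
ft_force: [0.7, -0.3, -0.3]
finger_gap: 1.003
grip_force: 0.0
```

Request:
servo_tool:
  delta_pos:
    - [0,0,0]
    - [0,0,0]
    - [0,0,0]
    - [0,0,0]
    - [0,0,0]
  twist: [0,0,0,0,0]
  gripper: [0,-0.5,-1,-1,-1]

```text
time_s: 53.7
tool_pos: [0.5361, 0.3438, 0.0407]
orientation: [0.0, 0.799, 0.601, 0.0]
ft_force: [0.2, -0.4, -0.9]
finger_gap: 0.633
grip_force: 0.0
```

Request:
servo_tool:
  delta_pos:
    - [0,0,0]
    - [0,0,0]
    - [0,0,0]
    - [0,0,0]
    - [0,0,0]
  twist: [0,0,0,0,0]
  gripper: [-1,-1,-1,-1,-1]

```text
time_s: 54.2
tool_pos: [0.5357, 0.3437, 0.0405]
orientation: [-0.0, 0.799, 0.601, -0.0]
ft_force: [-0.8, 0.9, 1.3]
finger_gap: 0.478
grip_force: 30.0
```

```bash
python3 -c "
from h import *
go([.5086,.0932,.1],73.9)"
```

```text
pos [0.5357 0.3437 0.0405] h 73.92 axis [-6.e-04 -0.e+00 -1.e+00] t 54.2 F [-0.8  0.9  1.3] gap 41.6
delta [-248.2   43.3  -59.5] twist 0.02
```

Request:
servo_tool:
  delta_pos:
    - [0,0,-5]
    - [0,0,-20]
    - [0,0,-40]
    - [0,0,-55]
    - [-15,2,-60]
  twist: [0,0,0,0,0]
  gripper: [-1,-1,-1,-1,-1]

```text
time_s: 54.7
tool_pos: [0.536, 0.3305, 0.1034]
orientation: [0.001, 0.798, 0.602, 0.003]
ft_force: [0.5, -0.2, -3.5]
finger_gap: 0.474
grip_force: 30.0
```

Request:
servo_tool:
  delta_pos:
    - [-25,4,0]
    - [-55,9,0]
    - [-85,14,0]
    - [-115,20,0]
    - [-145,25,0]
  twist: [0,0,0,0,0]
  gripper: [-1,-1,-1,-1,-1]

```text
time_s: 55.2
tool_pos: [0.5167, 0.1802, 0.1006]
orientation: [0.0, 0.799, 0.601, -0.0]
ft_force: [0.3, -0.6, -3.9]
finger_gap: 0.475
grip_force: 30.0
```

Request:
servo_tool:
  delta_pos:
    - [-30,5,0]
    - [-58,10,0]
    - [-78,14,0]
    - [-88,16,0]
    - [-88,16,0]
  twist: [0,0,0,0,0]
  gripper: [-1,-1,-1,-1,-1]

```text
time_s: 55.7
tool_pos: [0.5082, 0.0919, 0.1006]
orientation: [-0.0, 0.8, 0.6, -0.0]
ft_force: [-0.3, 0.9, -3.2]
finger_gap: 0.477
grip_force: 30.0
```

```bash
python3 -c "
from h import *
go([.5086,.0932,.0405],73.9)"
```

```text
pos [0.5082 0.0919 0.1006] h 73.78 axis [-5.e-04 -2.e-04 -1.e+00] t 55.7 F [-0.3  0.9 -3.2] gap 41.5
delta [ 1.3  0.  60.1] twist -0.12
```

Request:
servo_tool:
  delta_pos:
    - [1,0,10]
    - [1,0,25]
    - [1,0,40]
    - [1,0,50]
    - [1,0,55]
  twist: [0,0,0,0,0]
  gripper: [-1,-1,-1,-1,-1]

```text
time_s: 56.2
tool_pos: [0.5081, 0.0953, 0.0441]
orientation: [-0.001, 0.799, 0.602, -0.001]
ft_force: [-1.5, 0.2, -2.6]
finger_gap: 0.476
grip_force: 30.0
```

Request:
servo_tool:
  delta_pos:
    - [0,0,2]
    - [0,0,4]
    - [0,0,5]
    - [0,0,5]
  twist: [0,0,0,0]
  gripper: [-1,-1,-1,-1]

```text
time_s: 56.6
tool_pos: [0.5093, 0.0944, 0.0408]
orientation: [0.0, 0.799, 0.601, 0.0]
ft_force: [0.4, 0.5, -3.2]
finger_gap: 0.474
grip_force: 30.0
```

Request:
servo_tool:
  delta_pos:
    - [0,0,0.4]
    - [0,0,0.6]
    - [0,0,0.6]
  twist: [0,0,0]
  gripper: [-1,-1,-1]

```text
time_s: 56.9
tool_pos: [0.5093, 0.0944, 0.0404]
orientation: [0.0, 0.799, 0.601, 0.0]
ft_force: [-1.5, -0.6, 0.3]
finger_gap: 0.475
grip_force: 30.0
```

Request:
servo_tool:
  delta_pos:
    - [0,0,0]
    - [0,0,0]
    - [0,0,0]
    - [0,0,0]
    - [0,0,0]
  twist: [0,0,0,0,0]
  gripper: [-0.4,0,0.4,0.8,1]

```text
time_s: 57.4
tool_pos: [0.5092, 0.0944, 0.0399]
orientation: [0.0, 0.799, 0.601, 0.0]
ft_force: [-0.3, -0.4, 1.2]
finger_gap: 0.686
grip_force: 0.0
```

Request:
servo_tool:
  delta_pos:
    - [0,0,0]
    - [0,0,0]
    - [0,0,-30]
    - [0,0,-75]
    - [0,0,-120]
  twist: [0,0,0,0,0]
  gripper: [1,1,1,1,1]

```text
time_s: 57.9
tool_pos: [0.5081, 0.0944, 0.1606]
orientation: [-0.001, 0.799, 0.601, -0.001]
ft_force: [1.6, 0.1, 0.5]
finger_gap: 0.992
grip_force: 0.0
```

Request:
servo_tool:
  delta_pos:
    - [30,0,-20]
    - [70,0,-30]
    - [110,0,-30]
    - [150,0,-30]
    - [150,0,-30]
  twist: [0,0,0,0,0]
  gripper: [1,1,1,1,1]

```text
time_s: 58.4
tool_pos: [0.5517, 0.243, 0.1901]
orientation: [-0.0, 0.798, 0.603, 0.002]
ft_force: [-0.1, 0.4, -1.2]
finger_gap: 1.0
grip_force: 0.0
```

Run:
```python
from h import *
s=cams.snapshot('scene')[:,:,::-1];t=cams.snapshot('top')[:,:,::-1]
cv2.imwrite('pics/s15.png',s);cv2.imwrite('pics/t15.png',t)
# compare against start: shift of the tube patches by template matching
for n,im in(('scene',s),('top',t)):
    a=cv2.imread(f'pics/{n}0.png'); im=np.ascontiguousarray(im)
    P={'scene':{'square':(206,166,28,50),'round':(270,178,26,48)},'top':{'square':(259,208,24,24),'round':(202,193,24,24)}}[n]
    for k,(x,y,w,h) in P.items():
        r=cv2.matchTemplate(im[y-12:y+h+12,x-12:x+w+12],a[y:y+h,x:x+w],cv2.TM_CCOEFF_NORMED)
        _,v,_,l=cv2.minMaxLoc(r); print(n,k,'shift px',l[0]-12,l[1]-12,round(v,3))
hsv=cv2.cvtColor(np.ascontiguousarray(s),cv2.COLOR_BGR2HSV)[100:220,60:140]
for nm,lo,hi in(('brass',(15,110,70),(32,255,255)),('copper',(3,100,50),(14,255,255))):
    k,_,st,c=cv2.connectedComponentsWithStats(cv2.inRange(hsv,lo,hi))
    print(nm,[(st[i].tolist(),(c[i]+[60,100]).round(1)) for i in range(1,k) if st[i][4]>15])
go([0.5,0,.2])
```

```text
scene square shift px 0 0 0.869
scene round shift px 0 0 0.948
top square shift px 0 0 0.951
top round shift px 0 0 0.977
brass [([25, 56, 17, 25, 261], array([ 92.7, 168.9]))]
copper [([34, 41, 13, 22, 139], array([ 99.6, 152.1]))]
pos [0.5499 0.239  0.1894] h 74.04 axis [-1.e-03 -8.e-04 -1.e+00] t 58.5 F [-0.4 -0.6  0.4] gap 86.8
delta [-243.5   17.8  -10.3] twist None
```

Request:
servo_tool:
  delta_pos:
    - [0,0,0]
    - [0,0,0]
    - [0,0,0]
    - [0,0,0]
    - [0,0,0]
  twist: [0,0,0,0,0]
  gripper: [1,1,1,1,1]

```text
time_s: 59.0
tool_pos: [0.5505, 0.2381, 0.19]
orientation: [-0.0, 0.799, 0.601, -0.0]
ft_force: [0.3, -0.5, 0.2]
finger_gap: 1.001
grip_force: 0.0
```

```bash
python3 -c "
from h import *
print(robot.sign_off())"
```

```text
the job is handed in; nothing more can be done
None
```

The job is handed in at 59 s (no verdict was returned): the nozzle and wire tip were each pressed home with about 12–13 N and released, and both samples stand back on their starting spots with no visible shift in the final pictures.

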